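# Set up the edge-painting rack

### The arm

A 6-joint arm with a two-finger parallel gripper is mounted at the origin on the work surface. World frame = base frame: x ahead of the robot, y to its left, z up, the work surface at z = 0. Lengths are in m, angles in rad, forces in N, time in s.
With the tool pointing down it reaches from about 0.375 to 0.9 m from the base axis. Payload 3.1 kg.
Tool frame: the origin (TCP) lies at the very end of the fingers, on their centre line; the grasp point (between the pads) lies 19 mm behind it (hold_point_z is the distance from the TCP to the grasp point, in m); z points along the fingers, x is the direction in which the jaws open and shut, and the axes are right-handed (so a half turn about z gives the same grasp; the last joint's range is limited). The gripper opens to 87 mm and grips with 3 to 60 N. Pads are 19 mm wide; open, the fingers measure 117 mm over their backs; the gripper's body (75 mm by 190 mm) begins 51 mm behind the grasp point.
Start: joints at [-1.405, 0.527, 1.433, -0, 1.181, -0.178], TCP at [0.211, -0.588, 0.223] pointing down, gripper open.
Joint ranges: [-3.08, 3.08], [-0.75, 2.2], [0.22, 2.44], [-1.43, 4.57], [0, 2.65], [-2.85, 2.85]. Speed limits (rad/s): [2.79, 2.79, 3.14, 3.14, 3.14, 3.14].

### API

Orientations are given as a unit quaternion [x, y, z, w].
In Python, from rig import * gives the robot as it stands.
- The arm moves only by the tool carry_out, never from a script. Its argument "deltas" is a list of rows, each a list of 7 numbers: the closure, from -1 (fully open) to 1 (shut), then the shift along the tool's x, y, z in units of 25 mm (1.0 is 25 mm), then the turn, a rotation vector about the tool's x, y, z in degrees. In form: [[jaw, x, y, z, rx, ry, rz], ...]. A call has 1 to 8 rows; each row is the pose to reach, as a shift and turn from the pose commanded when the call began, along the tool's axes at that moment; what a row does not reach only later rows make up. A row lasts 1/10 s, in which the tool goes at most 50 mm and 8.59 degrees, less where a joint would pass 70% of its speed; a pose out of reach is approached as far as the arm can. A call with a gripper value outside its range is refused whole. The fingers move at their own pace and stop on an object; "force" is the grip in N (left out, the last holds). Time passes only in rows, so rows that repeat a pose let the fingers close. It gives the time, the measured TCP pose, the force and the opening at its end, in the units of the state.
- get_obs(): the state, without advancing time (a new reading comes with each control period).
- camera(name): name is "side" or "top"; returns (picture, depth): 480x640x3 uint8, red, green, blue; 480x640 float32, m along the optical axis (not along the pixel's ray), 0 where there is no reading.
- camera_info(name): a dict with "mtx" (3x3 intrinsics, pixels), "origin" and "rotation" of the camera in the world. Camera axes: x right, y down, z forward; pixel columns grow to the right and rows downward; lengths in m; the calibration is good to about 2 mm. A picture is of the moment at which its call begins. camera_info takes no time and is no camera call.
- hand_in(): hands the job in, once; it reports no verdict.
Trained networks look in the newest picture that a camera, given by its name, has taken for a name from the list of things; names that differ only in an ending like _2 or _b are one class to them, and where a whole thing is asked for, a point or a joint stands for the part that bears it (a point fixed in the world has none). Each returns a list of dicts, best first, with "score" (0 to 1); they miss things now and then, are a little off and sometimes report something else, mostly with a low value. They report only what shows in the picture. A call takes as long as a camera call. They do not tell look-alikes from the thing itself.
- spot_in(camera, target): "pixel" ([row, column] in pixels, amid what is visible of it).
The state is a dict: "time": time; "q": joint angles; "joint_velocities": joint speeds; "joint_torque": joint torques, N m; "position": TCP position; "tool_rot": TCP orientation; "ft_force": force on the tool from outside, world axes, zero at the start; "moment": the same for the moment, N m; "grip_width": finger opening in m.
Only numpy, scipy, OpenCV 4.12 (cv2) and the standard library are available. Lean on these libraries where they do the work, as an engineer would, in place of code of your own. Each camera call takes 0.05 s, during which the arm holds its last target.

### The job

Get the rack ready for painting plate edges: slide the wire bobbin up off its spindle and lay it flat in the steel tray, and stand every wooden plate that is there on edge in a slot of its own, square across the row of slots and midway along its slot, let down until the narrowing slot stops it at its thickness. When all that is done, turn the bent hand rest and lay it on the rack, with both ends down in the two notches, centred between the posts, and its grip side flat on the two rests. Leave the two glass jars where they stand.

Things in the scene. Friction and masses are not known exactly. Their poses are not given: they have to be found in the camera images.
- rack: Fixed rack; origin: centre of its underside, z up. Plywood base x -110..140, y +-145, 12 mm thick. Wooden block x -95..-25, y +-124, top at z 56, with 4 equal stepped slots along x, open at both x ends, centred at x -60, y -93, -31, 31, 93. At x 40, y +-130: posts with V notches. At x 115, y +-40: two rests 16 x 10 mm, flat top at z 55. At x 75, y 75: spindle. (all mm)
- slot0 (a point): Middle of the mouth of a slot (y -93), 56 mm above the table; axes as the rack's. Each slot narrows downward in steps: 37.5 mm wide from height 56 to 40, 25.5 mm wide from 40 to 26, 13.5 mm wide from 26 to its floor at 12. So a 33 mm plate stops on the ledges at height 40, a 21 mm plate at 26, a 9 mm plate on the floor at 12.
- slot1 (a point): The same for the slot at rack y -31 mm.
- slot2 (a point): The same for the slot at rack y 31 mm.
- slot3 (a point): The same for the slot at rack y 93 mm.
- notch_a (a point): Where the axis of the hand rest's rod lies when home in the V notch of the +y post, 60 mm above the table. The notch is open upward: vertex at height 50, lips at 69 and 22 mm apart (in rack x); post 12 mm thick in y.
- notch_b (a point): The same in the -y post.
- spindle_tip (a point): Top of the upright steel spindle, 12 mm in diameter, 85 mm above the table; its foot is a 24 mm collar whose top, 35 mm above the table, carries the bobbin.
- plate0_mid (a point): Centre of a wooden plate with white primed faces, 60 mm wide (its x), 9 mm thick (its y), 80 mm high (its z), about 56 g. It stands free on edge on the table, this point 40 mm up. May be absent.
- plate1_mid (a point): Centre of a wooden plate with white primed faces, 60 mm wide (its x), 9 mm thick (its y), 80 mm high (its z), about 56 g. It stands free on edge on the table, this point 40 mm up. May be absent.
- plate2_mid (a point): Centre of a wooden plate with white primed faces, 60 mm wide (its x), 21 mm thick (its y), 80 mm high (its z), about 93 g. It stands free on edge on the table, this point 40 mm up. May be absent.
- plate3_mid (a point): Centre of a wooden plate with white primed faces, 60 mm wide (its x), 21 mm thick (its y), 80 mm high (its z), about 93 g. It stands free on edge on the table, this point 40 mm up. May be absent.
- plate4_mid (a point): Centre of a wooden plate with white primed faces, 60 mm wide (its x), 33 mm thick (its y), 80 mm high (its z), about 129 g. It stands free on edge on the table, this point 40 mm up. May be absent.
- bobbin_mid (a point): Centre of a bobbin of copper wire with two dark wooden flanges: outside diameter 56 mm, bore 20 mm, 40 mm high, z along its bore, about 120 g. At the start it sits on the rack's spindle, its centre 55 mm above the table.
- handrest_grip (a point): Centre of the hand rest's wooden grip block (16 in x, 50 in y, 18 mm high), 9 mm up as it lies flat on the table. Its 10 mm rod (150 g, axis 4 mm below this point) runs from here in y to +-100, then 75 mm to -x, then outward in y to +-160: the ends. Home, its axes are parallel to the rack's (grip side away from the slots) and this point is at rack x 115, y 0, z 64.
- handrest_a (a point): Point on the rod axis of the hand rest's +y end (75 mm to -x, 130 mm to +y of the grip); belongs in notch_a.
- handrest_b (a point): The same on the -y end; belongs in notch_b.
- tray: Fixed square open steel tray, 110 x 110 mm outside, walls 4 mm, 22 mm high, inner floor about 4 mm above the table. Origin: centre of its underside.
- paint_jar: Bystander: closed amber glass jar, 60 mm in diameter, 75 mm high. Origin: centre of its underside.
- water_jar: Bystander: clear glass rinsing jar, 68 mm in diameter, 90 mm high. Origin: centre of its underside.
Not all that is in view belongs to the job. Leave any black, pink or turquoise look-alike of the part that bears plate2_mid alone.

How it is judged:
By the outcome, as a careful person would: the job done as asked, in the order asked, and still so for the second after the job is handed in, with the robot touching nothing.
Of plate0, plate1, plate2, plate3, plate4 only 3 to 4 are there at a start; the rules pass over those that are not, and their reading is None.
At some moment in a run one of handrest may be knocked a few centimetres aside while the robot is not near it.
It also fails if it takes over 210 s, if anything falls off the work surface, if the arm or the gripper's body presses on something with over 40 N, if the wrist force passes 120 N, or if a joint passes its speed limit or range.

## Working session

There is one attempt and no reset: what is moved stays moved. The work goes in short steps, Python scripts to look and compute and a tool call to move; the robot and the scene stay as the last step left them, time stands still between calls to the robot, and variables do not carry over. Pictures are saved under pics/ and viewed, and the job is handed in when it is done.

Besides the shell and the picture viewer there is one more tool, called after "Request:" by a JSON object that holds its "fn" and its "kwargs". carry_out: Moves the arm, as the interface text tells. Its arguments: {"type":"object","properties":{"deltas":{"type":"array"},"force":{"type":"number"}},"required":["deltas"]}

```bash
ls; mkdir -p pics; python3 - <<'E'
from rig import *
import cv2,json
print(get_obs())
for n in ("side","top"):
    p,d=camera(n); print(n,camera_info(n)); cv2.imwrite(f"pics/{n}0.png",p[:,:,::-1])
    import numpy as np; np.save(f"pics/{n}0d.npy",d)
E
```

```text
pics
{'time': 0.0, 'q': array([-1.40550349e+00,  5.28473730e-01,  1.43387070e+00, -5.69907628e-06,
        1.18142328e+00, -1.78487698e-01]), 'joint_velocities': array([ 0.00099961, -0.00134251,  0.00053334,  0.00047316,  0.00167038,
       -0.00057017]), 'joint_torque': array([-1.11276433e-03, -4.40045643e+01, -1.76593173e+01,  6.34008832e-02,
        5.82415354e-02, -1.63677792e-04]), 'position': array([ 0.2105677 , -0.58769066,  0.22157706]), 'tool_rot': array([ 8.17633559e-01, -5.75737944e-01, -7.65781905e-04, -7.72202172e-04]), 'ft_force': array([ 0.56016147, -0.16175813, -0.59062698]), 'moment': array([0.01564382, 0.06895278, 0.01920138]), 'grip_width': 0.08754814746753596}
side {'mtx': array([[599.85708808,   0.        , 318.95280326],
       [  0.        , 599.85708808, 238.50581843],
       [  0.        ,   0.        ,   1.        ]]), 'origin': array([-0.05909072,  0.67962437,  1.12956647]), 'rotation': array([-0.34915062,  0.87471046, -0.30884272,  0.13263341])}
top {'mtx': array([[609.66110019,   0.        , 310.70038028],
       [  0.        , 609.66110019, 236.75645508],
       [  0.        ,   0.        ,   1.        ]]), 'origin': array([0.33864348, 0.05695157, 1.47721999]), 'rotation': array([-0.70074907,  0.70934381, -0.04713503,  0.05966895])}
```

View pics/top0.png

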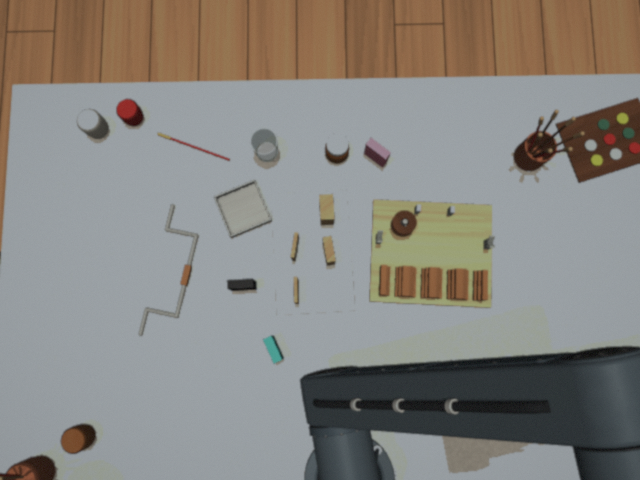

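View pics/side0.png

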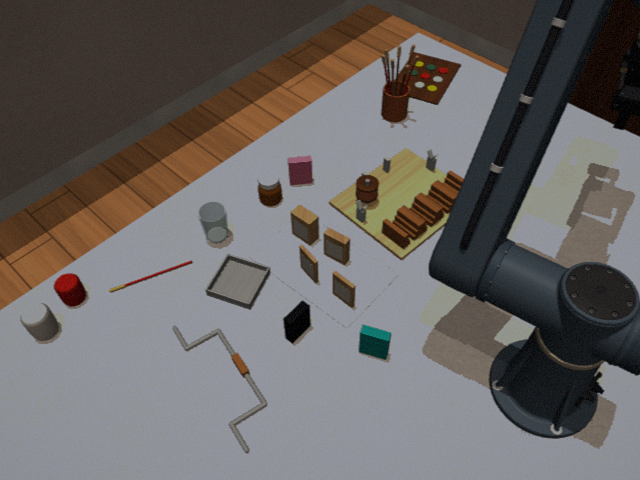

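Top view: four plates at about (327,209), (330,250), (295,246) and (296,290). Look-alikes are pink (377,152), black (242,284) and turquoise (273,349). The bobbin is on the rack at (403,223), the tray at (243,208) and the hand rest at (186,275).

```bash
cat > h.py <<'E'
from rig import *
import numpy as np, cv2
from scipy.spatial.transform import Rotation as R
def cloud(n,d):
    c=camera_info(n);K=c['mtx'];v,u=np.mgrid[0:480,0:640]
    P=np.stack([(u-K[0,2])*d/K[0,0],(v-K[1,2])*d/K[1,1],d],-1)
    W=P@R.from_quat(c['rotation']).as_matrix().T+c['origin'];W[d==0]=np.nan
    return W
def ray(n,px,z):  # px=(col,row)
    c=camera_info(n);K=c['mtx'];r=R.from_quat(c['rotation']).as_matrix()@np.array([(px[0]-K[0,2])/K[0,0],(px[1]-K[1,2])/K[1,1],1])
    o=c['origin'];return o+r*(z-o[2])/r[2]
def proj(n,P):
    c=camera_info(n);K=c['mtx'];p=(np.atleast_2d(P)-c['origin'])@R.from_quat(c['rotation']).as_matrix()
    return np.stack([K[0,0]*p[:,0]/p[:,2]+K[0,2],K[1,1]*p[:,1]/p[:,2]+K[1,2]],1)
E
python3 - <<'E'
from h import *
p=cv2.imread('pics/top0.png');d=np.load('pics/top0d.npy');W=cloud('top',d)
def blob(c,zlo,zhi,r=22):
    u,v=c;s=W[v-r:v+r,u-r:u+r].reshape(-1,3);m=(s[:,2]>zlo)&(s[:,2]<zhi);s=s[m]
    q=s[:,:2].astype(np.float32);rc=cv2.minAreaRect(q);print(c,len(s),np.round(np.median(s,0),4),np.round(rc[0],4),np.round(rc[1],4),round(rc[2],1))
for c in [(327,209),(330,250),(295,246),(296,290),(377,152),(242,284),(273,349)]: blob(c,.068,.095,20)
print("table z", np.nanmedian(W[330:350,60:200,2]))
for c in [(403,223)]: blob(c,.065,.095,16)
for c in [(243,208)]: blob(c,.015,.03,36)
for c in [(264,145)]: blob(c,.06,.11,26)
for c in [(337,150)]: blob(c,.06,.11,20)
for c in [(186,275)]: blob(c,.012,.03,14)
blob((173,270),.004,.03,75)
blob((432,283),.045,.065,70)
for a in [(30,200)]:pass
big=cv2.resize(p[180:320,120:360],None,fx=3.3,fy=3.3,interpolation=cv2.INTER_CUBIC);cv2.imwrite('pics/c1.png',big)
big=cv2.resize(p[190:315,360:505],None,fx=4.5,fy=4.5,interpolation=cv2.INTER_CUBIC);cv2.imwrite('pics/c2.png',big)
E
```

```text
(327, 209) 366 [0.6231 0.044  0.0787] [0.6239 0.0437] [0.0617 0.0328] 2.7
(330, 250) 241 [0.5235 0.0391 0.0788] [0.5242 0.0396] [0.0602 0.0212] 9.3
(295, 246) 106 [0.5343 0.1197 0.0781] [0.5345 0.1201] [0.0092 0.0599] 79.8
(296, 290) 112 [0.4324 0.1178 0.0786] [0.4314 0.1179] [0.0596 0.0091] 0.2
(377, 152) 248 [ 0.7624 -0.0791  0.0778] [ 0.7626 -0.0802] [0.0602 0.0232] 51.8
(242, 284) 253 [0.4462 0.2447 0.0789] [0.4464 0.245 ] [0.0214 0.0596] 3.3
(273, 349) 258 [0.2965 0.1709 0.079 ] [0.2971 0.1712] [0.0593 0.0214] 25.3
table z -0.0008197232697131351
(403, 223) 444 [ 0.5853 -0.1374  0.0743] [ 0.5861 -0.1373] [0.0563 0.0554] 84.8
(243, 208) 308 [0.6363 0.251  0.02  ] [0.6356 0.2489] [0.1123 0.1102] 22.1
(264, 145) 324 [0.7927 0.1909 0.0834] [0.782  0.1901] [0.0678 0.0658] 26.0
(337, 150) 395 [0.7751 0.0159 0.0734] [0.7765 0.0164] [0.0526 0.0516] 57.2
(186, 275) 139 [0.4744 0.3854 0.017 ] [0.4741 0.3855] [0.0173 0.0495] 78.1
(173, 270) 2473 [0.5049 0.3892 0.0061] [0.4909 0.4223] [0.3773 0.3648] 89.4
(432, 283) 1555 [ 0.4492 -0.2033  0.0548] [ 0.5114 -0.2079] [0.2726 0.2009] 86.5
```

View pics/c1.png

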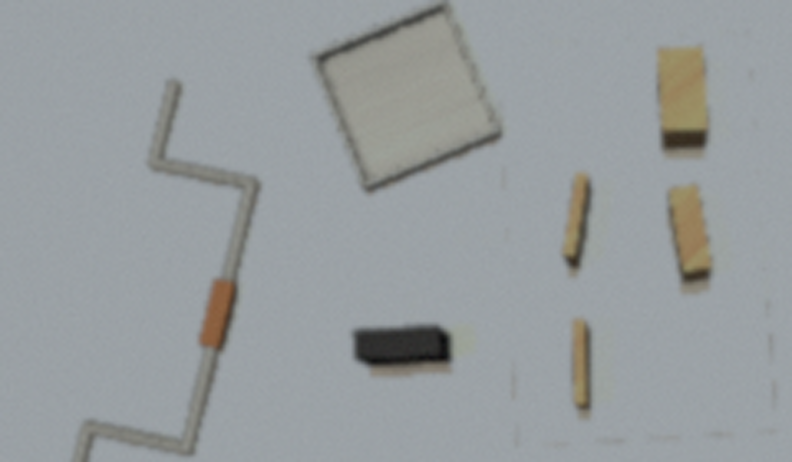

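View pics/c2.png

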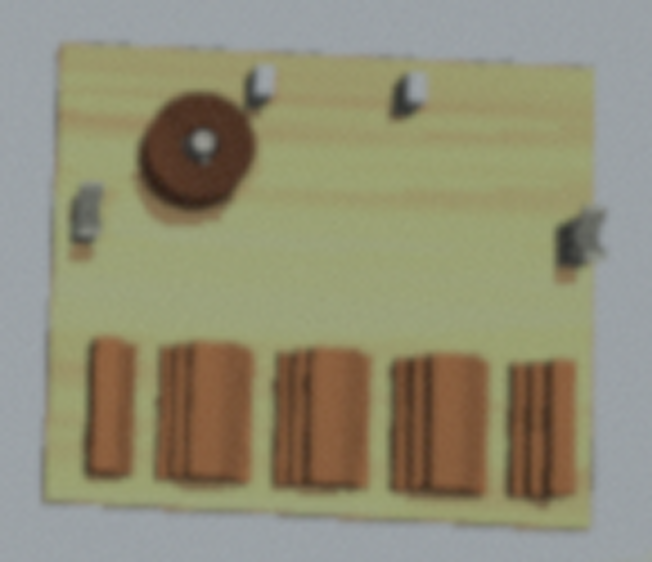

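```bash
cat >> h.py <<'E'
from scipy.optimize import minimize
RIDGES=[(-124,-111.75),(-74.25,-49.75),(-12.25,12.25),(49.75,74.25),(111.75,124)]
def tf(pose,P):
    c,s=np.cos(pose[2]),np.sin(pose[2]);P=np.asarray(P,float)
    return np.stack([pose[0]+c*P[:,0]-s*P[:,1],pose[1]+s*P[:,0]+c*P[:,1],P[:,2]],1)
def softmask(n,polys,shape=(480,640)):
    S=8; 
    m=np.zeros(shape,np.uint8);
    S=4;big=np.zeros((shape[0]*S,shape[1]*S),np.uint8)
    for P in polys:
        q=proj(n,P);cv2.fillPoly(big,[np.round(((q+.5)*S-.5)*16).astype(np.int32)],255,shift=4)
    return cv2.resize(big,(shape[1],shape[0]),interpolation=cv2.INTER_AREA)/255.
def fit(n,obs,polysf,x0,roi,step=(.004,.004,.02)):
    r0,r1,c0,c1=roi;o=obs[r0:r1,c0:c1]
    f=lambda x:np.abs(softmask(n,polysf(x))[r0:r1,c0:c1]-o).sum()
    sim=[np.array(x0)]+[np.array(x0)+np.eye(3)[i]*step[i] for i in range(3)]
    for _ in range(2):
        r=minimize(f,x0,method='Nelder-Mead',options=dict(initial_simplex=sim,xatol=1e-5,fatol=.05,maxiter=150))
        x0=r.x;sim=[x0]+[x0+np.eye(3)[i]*step[i]*-.5 for i in range(3)]
    return r.x,r.fun,o.sum()
def rackpolys(x):
    return [tf(x,[[a,y0,56],[b,y0,56],[b,y1,56],[a,y1,56]]*np.array([.001]*3)) for a,b in[(-95,-25)] for y0,y1 in RIDGES]
E
python3 - <<'E'
from h import *
for n in ('top','side'):
    d=np.load(f'pics/{n}0d.npy');W=cloud(n,d)
    # block tops
    x=np.array([.515,-.2105,-.045]) if n=='top' else x
    pts=rackpolys(x);q=np.concatenate([proj(n,P) for P in pts]);c0,r0=(q.min(0)-8).astype(int);c1,r1=(q.max(0)+8).astype(int)
    obs=((W[:,:,2]>.050)&(W[:,:,2]<.064)).astype(float);print(n,(r0,r1,c0,c1))
    x,f,s=fit(n,obs,rackpolys,x,(r0,r1,c0,c1));print(np.round(x,4),round(np.degrees(x[2]),2),round(f,1),s)
    # base: z .007-.02 interior colour irrelevant
    s=W[(W[:,:,2]>.007)&(W[:,:,2]<.09)&(W[:,:,1]<-.04)&(W[:,:,1]>-.37)&(W[:,:,0]>.37)&(W[:,:,0]<.7)]
    rc=cv2.minAreaRect(s[:,:2].astype(np.float32));print(np.round(rc[0],4),np.round(rc[1],4),rc[2])
E
```

```text
top (np.int64(253), np.int64(302), np.int64(373), np.int64(497))
[ 0.5061 -0.2068 -0.0622] -3.56 155.5 1275.0
[ 0.5351 -0.2046] [0.3274 0.3289] 0.14876887202262878
side (np.int64(162), np.int64(245), np.int64(374), np.int64(480))
[ 0.5077 -0.2064 -0.0567] -3.25 284.5 1097.0
[ 0.5414 -0.2022] [0.3069 0.3241] 0.07386578619480133
```

```bash
python3 - <<'E'
from h import *
x=[.5063,-.2068,-.0605]
for n,(r0,r1,c0,c1),k in (('top',(190,315,360,505),5),('side',(140,260,320,480),5)):
    p=cv2.imread(f'pics/{n}0.png');b=cv2.resize(p[r0:r1,c0:c1],None,fx=k,fy=k,interpolation=cv2.INTER_CUBIC)
    def dr(P,col=(255,255,0),closed=True):
        q=((proj(n,P)-[c0,r0]+.5)*k-.5);cv2.polylines(b,[np.round(q*16).astype(np.int32)],closed,col,1,shift=4)
    for P in rackpolys(x): dr(P)
    m=.001
    dr(tf(x,np.array([[-110,-145,12],[140,-145,12],[140,145,12],[-110,145,12]])*m),(0,0,255))
    for s in (1,-1): 
        for w in (1,):
            dr(tf(x,np.array([[115-8,s*40-5,55],[115+8,s*40-5,55],[115+8,s*40+5,55],[115-8,s*40+5,55]])*m),(255,0,255))
            dr(tf(x,np.array([[29,s*130-6,69],[51,s*130-6,69],[51,s*130+6,69],[29,s*130+6,69]])*m),(255,0,255))
    t=np.linspace(0,6.28,30)
    dr(tf(x,np.stack([75+6*np.cos(t),75+6*np.sin(t),0*t+85],1)*m),(0,255,0))
    dr(tf(x,np.stack([75+28*np.cos(t),75+28*np.sin(t),0*t+75],1)*m),(0,255,0))
    cv2.imwrite(f'pics/ov_{n}.png',b);print(b.shape)
E
```

```text
(625, 725, 3)
(600, 800, 3)
```

View pics/ov_top.png

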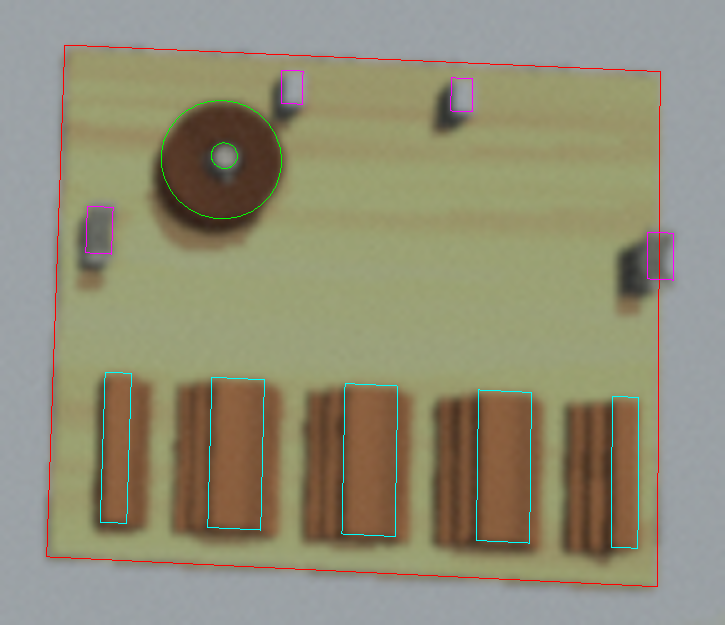

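View pics/ov_side.png

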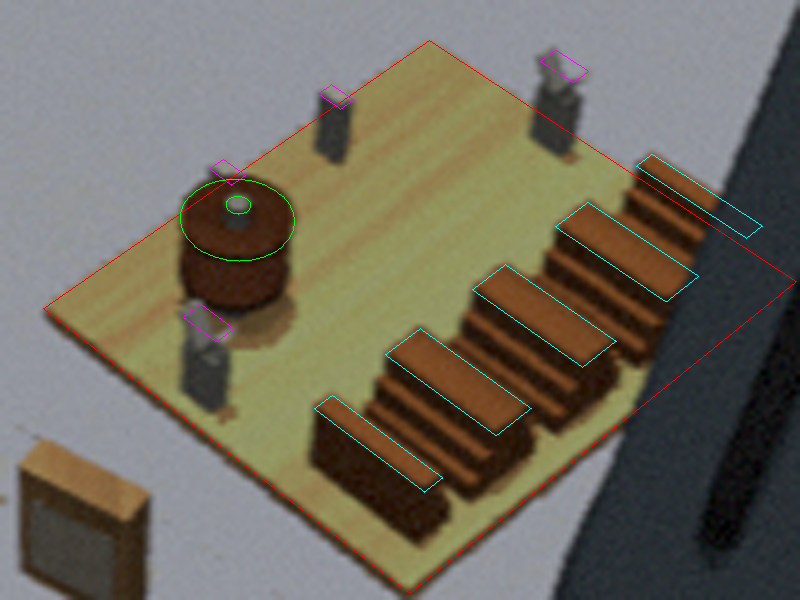

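```bash
cat >> h.py <<'E'
RACK=np.array([.5063,-.2068,-.0605])
def rk(x,y,z): return tf(RACK,[[x/1000,y/1000,z/1000]])[0]
def tgt(phi):
    c,s=np.cos(np.radians(phi)),np.sin(np.radians(phi));return np.array([[c,s,0],[s,-c,0],[0,0,-1.]])
def go(x,y,z,phi,q=True):
    o=get_obs();Rc=R.from_quat(o['tool_rot']).as_matrix()
    Rt=[tgt(phi),tgt(phi+180)]
    d=Rc.T@(np.array([x,y,z])-o['position'])/.025
    rv=R.from_matrix(Rc.T@tgt(phi)).as_rotvec(degrees=True)
    print('t',round(o['time'],2),'pos',np.round(o['position'],4),'phi',round(np.degrees(np.arctan2(Rc[1,0],Rc[0,0])),2),'w',round(o['grip_width'],4),'F',np.round(o['ft_force'],1))
    print('d',np.round(d,2),'rv',np.round(rv,2))
E
cat > g <<'E'
#!/bin/bash
python3 -c "
from h import *
$1"
E
chmod +x g; ./g "go(.5860,-.137,.2,36.5)"
```

```text
t 0.1 pos [ 0.2106 -0.5878  0.2217] phi -70.3 w 0.0871 F [-0.1 -0.6  0.3]
d [-11.91 -20.22   0.9 ] rv [-1.100e-01  6.000e-02 -1.068e+02]
```

Request:
{"fn": "carry_out", "kwargs": {"deltas": [[-1,-11.9,-20.2,0.5,0,0,-68],[-1,-11.9,-20.2,0.5,0,0,-68],[-1,-11.9,-20.2,0.5,0,0,-68],[-1,-11.9,-20.2,0.5,0,0,-68],[-1,-11.9,-20.2,0.5,0,0,-68],[-1,-11.9,-20.2,0.5,0,0,-68],[-1,-11.9,-20.2,0.5,0,0,-68],[-1,-11.9,-20.2,0.5,0,0,-68]]}}

```text
time: 0.9
position: [0.4675, -0.2793, 0.2137]
tool_rot: [1.0, -0.017, -0.0, -0.0]
ft_force: [0.9, -1.0, -0.8]
grip_width: 0.0869
```

```bash
./g "go(.5860,-.137,.2,36.5)"
```

```text
t 0.9 pos [ 0.4675 -0.2793  0.2137] phi -1.98 w 0.0869 F [ 0.9 -1.  -0.8]
d [ 4.54 -5.85  0.55] rv [-3.000e-02  2.000e-02 -3.848e+01]
```

Request:
{"fn": "carry_out", "kwargs": {"deltas": [[-1,4.5,-5.8,0.5,0,0,-38.5],[-1,4.5,-5.8,0.5,0,0,-38.5],[-1,4.5,-5.8,0.5,0,0,-38.5],[-1,4.5,-5.8,0.5,0,0,-38.5],[-1,4.5,-5.8,0.5,0,0,-38.5],[-1,4.5,-5.8,0.5,0,0,-38.5],[-1,4.5,-5.8,0.5,0,0,-38.5]]}}

```text
time: 1.6
position: [0.5845, -0.1408, 0.2011]
tool_rot: [0.951, 0.31, -0.0, -0.0]
ft_force: [-0.1, 0.4, -0.1]
grip_width: 0.0867
```

```bash
./g "
go(.5860,-.137,.1,36.5)
for n in ('side','top'):
    p,d=camera(n);cv2.imwrite('pics/'+n+'1.png',p[:,:,::-1]);np.save('pics/'+n+'1d.npy',d);print(proj(n,get_obs()['position']))
"
```

```text
t 1.6 pos [ 0.5845 -0.1408  0.2011] phi 36.1 w 0.0867 F [-0.1  0.4 -0.1]
d [ 0.14 -0.08  4.04] rv [-0.05  0.04 -0.4 ]
[[371.28678112 143.80953985]]
[[414.03711798 211.53397739]]
```

View pics/side1.png

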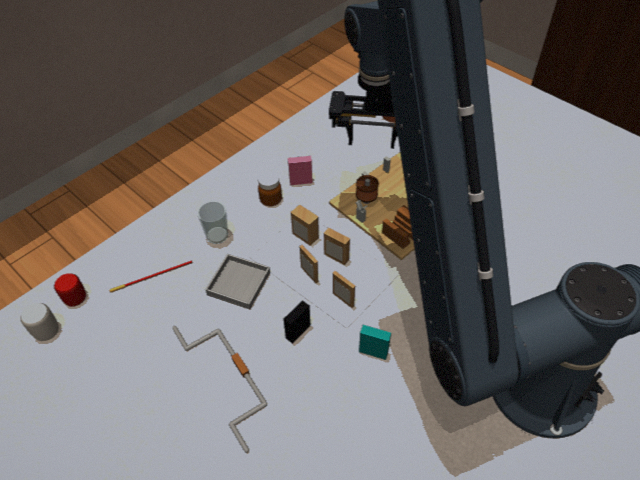

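View pics/top1.png

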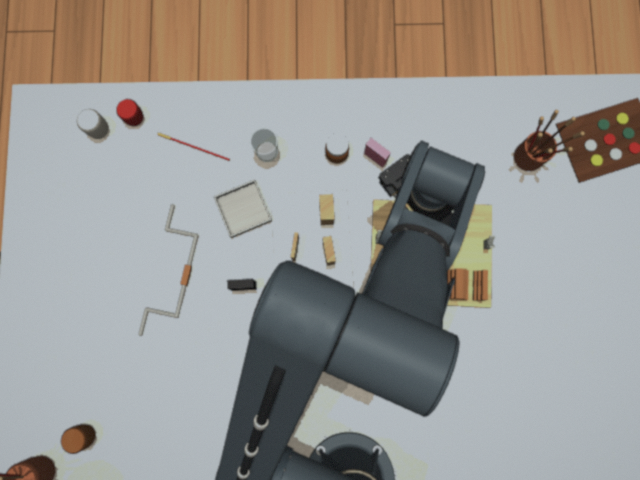

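Side view: the fingertips at (350,143) and (395,143) straddle the projected TCP (371,144), so the calibration agrees with the arm. Going down over the bobbin.

Request:
{"fn": "carry_out", "kwargs": {"deltas": [[-1,0.14,-0.1,2,0,0,-0.4],[-1,0.14,-0.1,3,0,0,-0.4],[-1,0.14,-0.1,4,0,0,-0.4],[-1,0.14,-0.1,4,0,0,-0.4],[-1,0.14,-0.1,4,0,0,-0.4]]}}

```text
time: 2.2
position: [0.586, -0.1375, 0.1017]
tool_rot: [0.95, 0.313, -0.0, -0.0]
ft_force: [-0.7, -0.3, 0.7]
grip_width: 0.0872
```

```bash
./g "
go(.5860,-.137,.037,36.5)"
```

```text
t 2.2 pos [ 0.586  -0.1375  0.1017] phi 36.5 w 0.0872 F [-0.7 -0.3  0.7]
d [ 0.01 -0.01  2.59] rv [-0.02  0.01 -0.  ]
```

Request:
{"fn": "carry_out", "kwargs": {"deltas": [[-1,0,0,1,0,0,0],[-1,0,0,2,0,0,0],[-1,0,0,2.6,0,0,0],[-1,0,0,2.6,0,0,0],[0,0,0,2.6,0,0,0],[0.2,0,0,2.6,0,0,0],[0.4,0,0,2.6,0,0,0],[0.5,0,0,2.6,0,0,0]], "force": 20}}

```text
time: 3.0
position: [0.5868, -0.1369, 0.0374]
tool_rot: [0.949, 0.314, 0.001, 0.001]
ft_force: [0.0, 0.9, 0.6]
grip_width: 0.0629
```

```bash
./g "
go(.5860,-.137,.037,36.5)"
```

```text
t 3.0 pos [ 0.5868 -0.1369  0.0374] phi 36.6 w 0.0629 F [0.  0.9 0.6]
d [-0.03 -0.02  0.02] rv [ 0.08 -0.05  0.1 ]
```

Request:
{"fn": "carry_out", "kwargs": {"deltas": [[1,0,0,0,0,0,0],[1,0,0,0,0,0,0],[1,0,0,0,0,0,0],[1,0,0,0,0,0,0],[1,0,0,0,0,0,0]], "force": 25}}

```text
time: 3.5
position: [0.5865, -0.1368, 0.0369]
tool_rot: [0.949, 0.314, 0.0, 0.0]
ft_force: [-0.8, 1.1, 4.8]
grip_width: 0.0535
```

Request:
{"fn": "carry_out", "kwargs": {"deltas": [[1,0,0,-0.4,0,0,0],[1,0,0,-0.8,0,0,0],[1,0,0,-1.2,0,0,0],[1,0,0,-1.6,0,0,0],[1,0,0,-2.0,0,0,0],[1,0,0,-2.4,0,0,0],[1,0,0,-2.8,0,0,0],[1,0,0,-3.2,0,0,0]]}}

```text
time: 4.3
position: [0.5862, -0.1367, 0.1175]
tool_rot: [0.949, 0.314, 0.0, 0.0]
ft_force: [0.3, -0.2, -1.0]
grip_width: 0.0534
```

```bash
./g "
go(.6356,.249,.15,67)
p,d=camera('side');cv2.imwrite('pics/s2.png',p[50:250,250:450,::-1])"
```

```text
t 4.3 pos [ 0.5862 -0.1367  0.1175] phi 36.6 w 0.0534 F [ 0.3 -0.2 -1. ]
d [ 10.78 -11.21  -1.3 ] rv [ 1.00e-02 -0.00e+00 -3.04e+01]
```

View pics/s2.png

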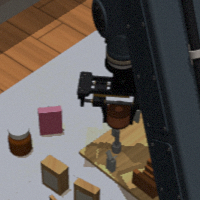

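Request:
{"fn": "carry_out", "kwargs": {"deltas": [[1,0,0,-1.3,0,0,0],[1,2.7,-2.8,-1.3,0,0,-8],[1,5.4,-5.6,-1.3,0,0,-16],[1,8,-8.4,-1.3,0,0,-24],[1,10.8,-11.2,-1.3,0,0,-30.4],[1,10.8,-11.2,-1.3,0,0,-30.4],[1,10.8,-11.2,-1.3,0,0,-30.4],[1,10.8,-11.2,-1.3,0,0,-30.4]]}}

```text
time: 5.15
position: [0.6309, 0.2125, 0.1491]
tool_rot: [0.834, 0.552, -0.0, 0.0]
ft_force: [1.3, -0.4, -1.3]
grip_width: 0.0536
```

```bash
./g "
go(.6356,.249,.03,67)"
```

```text
t 5.15 pos [0.6309 0.2125 0.1491] phi 67.0 w 0.0536 F [ 1.3 -0.4 -1.3]
d [ 1.42 -0.4   4.76] rv [-0.01  0.01  0.  ]
```

Request:
{"fn": "carry_out", "kwargs": {"deltas": [[1,1.42,-0.4,0,0,0,0],[1,1.42,-0.4,0,0,0,0],[1,1.42,-0.4,0,0,0,0],[1,1.42,-0.4,1,0,0,0],[1,1.42,-0.4,2.5,0,0,0],[1,1.42,-0.4,4,0,0,0],[1,1.42,-0.4,4.76,0,0,0],[1,1.42,-0.4,4.76,0,0,0]]}}

```text
time: 5.95
position: [0.6327, 0.2443, 0.0263]
tool_rot: [0.835, 0.551, -0.004, -0.001]
ft_force: [-1.5, 0.1, -0.8]
grip_width: 0.0536
```

```bash
./g "
go(.6356,.249,.007,67)"
```

```text
t 5.95 pos [0.6327 0.2443 0.0263] phi 66.87 w 0.0536 F [-1.5  0.1 -0.8]
d [0.22 0.04 0.77] rv [-0.4   0.31 -0.13]
```

Request:
{"fn": "carry_out", "kwargs": {"deltas": [[1,0.2,0,0,0,0,0],[1,0.2,0,0,0,0,0],[1,0.2,0,0.2,0,0,0],[1,0.2,0,0.4,0,0,0],[1,0.2,0,0.5,0,0,0],[1,0.2,0,0.5,0,0,0]]}}

```text
time: 6.55
position: [0.6371, 0.2516, 0.0171]
tool_rot: [0.834, 0.552, -0.001, -0.0]
ft_force: [-0.3, -0.6, -1.0]
grip_width: 0.0534
```

```bash
./g "
go(.6356,.249,.007,67)"
```

```text
t 6.55 pos [0.6371 0.2516 0.0171] phi 67.01 w 0.0534 F [-0.3 -0.6 -1. ]
d [-0.12 -0.01  0.4 ] rv [-0.05  0.04  0.01]
```

Request:
{"fn": "carry_out", "kwargs": {"deltas": [[1,-0.1,0,0.1,0,0,0],[1,-0.1,0,0.2,0,0,0],[1,-0.1,0,0.3,0,0,0],[1,-0.1,0,0.38,0,0,0],[1,-0.1,0,0.38,0,0,0],[1,-0.1,0,0.38,0,0,0]]}}

```text
time: 7.15
position: [0.6367, 0.2493, 0.0079]
tool_rot: [0.834, 0.552, -0.0, -0.0]
ft_force: [0.3, -0.5, -0.4]
grip_width: 0.0538
```

Request:
{"fn": "carry_out", "kwargs": {"deltas": [[-0.5,0,0,0,0,0,0],[-1,0,0,0,0,0,0],[-1,0,0,0,0,0,0],[-1,0,0,0,0,0,0],[-1,0,0,0,0,0,0],[-1,0,0,0,0,0,0]]}}

```text
time: 7.75
position: [0.6367, 0.2493, 0.0081]
tool_rot: [0.834, 0.552, 0.0, 0.0]
ft_force: [0.4, -0.1, -0.4]
grip_width: 0.0857
```

Request:
{"fn": "carry_out", "kwargs": {"deltas": [[-1,0,0,-1,0,0,0],[-1,0,0,-2,0,0,0],[-1,0,0,-4,0,0,0],[-1,0,0,-5,0,0,0],[-1,0,0,-5,0,0,0],[-1,0,0,-5,0,0,0]]}}

```text
time: 8.35
position: [0.6366, 0.2493, 0.1335]
tool_rot: [0.834, 0.552, 0.0, 0.0]
ft_force: [-0.8, 0.0, -0.8]
grip_width: 0.0871
```

```bash
./g "
go(.6239,.0437,.15,92.7)
for n in ('side','top'):
    p,d=camera(n);cv2.imwrite('pics/'+n+'3.png',p[:,:,::-1]);np.save('pics/'+n+'3d.npy',d)
"
```

```text
t 8.35 pos [0.6366 0.2493 0.1335] phi 67.0 w 0.0871 F [-0.8  0.  -0.8]
d [-7.77  2.75 -0.66] rv [ 4.00e-02 -2.00e-02 -2.57e+01]
```

View pics/side3.png

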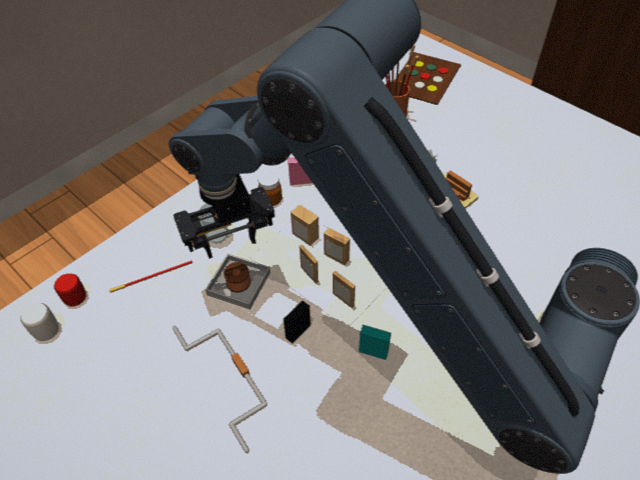

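The bobbin now lies in the tray at (237,276). Next, the 33 mm plate.

Request:
{"fn": "carry_out", "kwargs": {"deltas": [[-1,-2,0.7,-0.7,0,0,-8],[-1,-4,1.4,-0.7,0,0,-16],[-1,-6,2.1,-0.7,0,0,-25.7],[-1,-7.77,2.75,-0.7,0,0,-25.7],[-1,-7.77,2.75,-0.7,0,0,-25.7],[-1,-7.77,2.75,-0.7,0,0,-25.7],[-1,-7.77,2.75,-0.7,0,0,-25.7]]}}

```text
time: 9.15
position: [0.6234, 0.0446, 0.1493]
tool_rot: [0.69, 0.723, -0.0, -0.001]
ft_force: [-0.0, 0.1, -0.7]
grip_width: 0.0869
```

```bash
./g "
go(.6239,.0437,.046,92.7)"
```

```text
t 9.15 pos [0.6234 0.0446 0.1493] phi 92.67 w 0.0869 F [-0.   0.1 -0.7]
d [-0.04  0.03  4.13] rv [-0.12 -0.07 -0.03]
```

Request:
{"fn": "carry_out", "kwargs": {"deltas": [[-1,0,0,1,0,0,0],[-1,0,0,2.5,0,0,0],[-1,0,0,3.7,0,0,0],[-1,0,0,4.13,0,0,0],[-1,0,0,4.13,0,0,0],[-0.3,0,0,4.13,0,0,0],[0.1,0,0,4.13,0,0,0],[0.2,0,0,4.13,0,0,0]]}}

```text
time: 9.95
position: [0.6252, 0.0437, 0.049]
tool_rot: [0.69, 0.724, 0.001, 0.001]
ft_force: [-0.4, 0.9, -0.6]
grip_width: 0.0707
```

Request:
{"fn": "carry_out", "kwargs": {"deltas": [[1,0,0,0,0,0,0],[1,0,0,0,0,0,0],[1,0,0,0,0,0,0],[1,0,0,0,0,0,0],[1,0,0,0,0,0,0],[1,0,0,0,0,0,0]], "force": 25}}

```text
time: 10.55
position: [0.624, 0.0436, 0.0473]
tool_rot: [0.69, 0.724, -0.0, 0.0]
ft_force: [-0.6, 0.1, 0.4]
grip_width: 0.0325
```

```bash
./g "
print(rk(-60,93,90),90+np.degrees(RACK[2]))
P=rk(-60,93,90)
go(P[0],P[1],.17,86.5)"
```

```text
[ 0.45203284 -0.11034236  0.09      ] 86.53360533945852
t 10.55 pos [0.624  0.0436 0.0473] phi 92.7 w 0.0325 F [-0.6  0.1  0.4]
d [-5.83 -7.16 -4.91] rv [-0.   0.   6.2]
```

Request:
{"fn": "carry_out", "kwargs": {"deltas": [[1,0,0,-1,0,0,0],[1,0,0,-2.5,0,0,0],[1,0,0,-4,0,0,0],[1,-1,-1.2,-4.9,0,0,3],[1,-2.5,-3,-4.9,0,0,6],[1,-4,-5,-4.9,0,0,6.2],[1,-5.8,-7.1,-4.9,0,0,6.2],[1,-5.8,-7.1,-4.9,0,0,6.2]]}}

```text
time: 11.35
position: [0.4511, -0.1104, 0.1697]
tool_rot: [0.728, 0.685, -0.0, -0.0]
ft_force: [0.5, -0.4, -1.7]
grip_width: 0.0326
```

```bash
./g "
P=rk(-60,93,90)
go(P[0],P[1],.125,86.5)"
```

```text
t 11.35 pos [ 0.4511 -0.1104  0.1697] phi 86.5 w 0.0326 F [ 0.5 -0.4 -1.7]
d [0.   0.04 1.79] rv [-0.07 -0.   -0.  ]
```

Request:
{"fn": "carry_out", "kwargs": {"deltas": [[1,0,0,0.6,0,0,0],[1,0,0,1.2,0,0,0],[1,0,0,1.9,0,0,0],[1,0,0,1.9,0,0,0],[1,0,0,1.9,0,0,0]]}}

```text
time: 11.85
position: [0.4534, -0.1094, 0.1222]
tool_rot: [0.728, 0.685, -0.0, -0.0]
ft_force: [0.5, -0.2, -0.5]
grip_width: 0.0329
```

```bash
./g "
P=rk(-60,93,90)
go(P[0],P[1],.0873,86.53)
for n in ('side','top'):
    p,d=camera(n);cv2.imwrite('pics/'+n+'4.png',cv2.resize(p[150:330,320:560,::-1] if n=='side' else p[170:330,330:530,::-1],None,fx=3,fy=3))
"
```

```text
t 11.85 pos [ 0.4534 -0.1094  0.1222] phi 86.5 w 0.0329 F [ 0.5 -0.2 -0.5]
d [-0.04 -0.05  1.4 ] rv [-0.05 -0.02 -0.03]
```

View pics/side4.png

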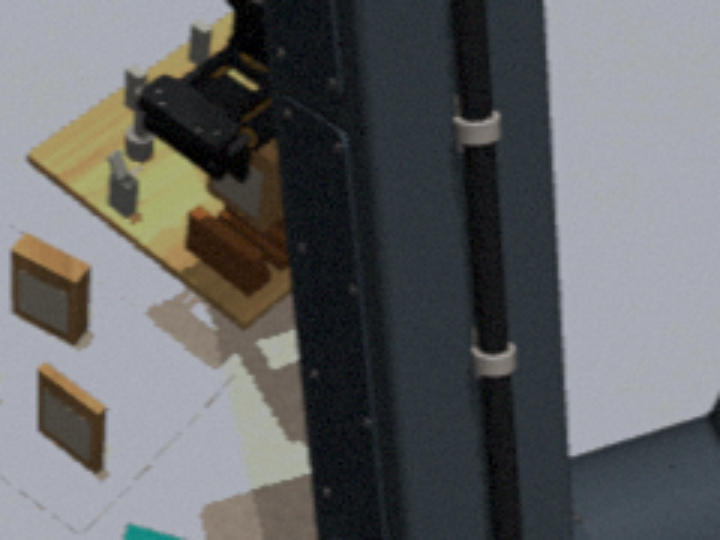

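View pics/top4.png

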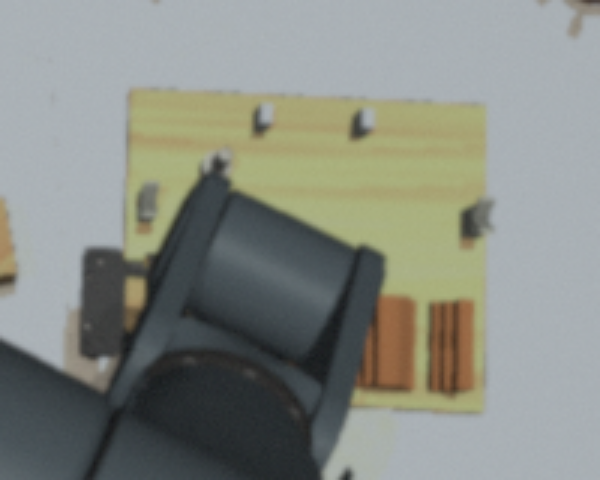

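The plate hangs over slot 3 beside the ridge. I'll lower it slowly and watch the force.

Request:
{"fn": "carry_out", "kwargs": {"deltas": [[1,0,0,0.2,0,0,0],[1,0,0,0.4,0,0,0],[1,-0.03,-0.05,0.6,0,0,0],[1,-0.03,-0.05,0.8,0,0,0],[1,-0.03,-0.05,0.9,0,0,0],[1,-0.03,-0.05,0.9,0,0,0]]}}

```text
time: 12.55
position: [0.4519, -0.1101, 0.0993]
tool_rot: [0.728, 0.685, -0.0, -0.001]
ft_force: [0.5, 0.5, -1.2]
grip_width: 0.0327
```

```bash
./g "
P=rk(-60,93,90)
go(P[0],P[1],.0873,86.53)"
```

```text
t 12.55 pos [ 0.4519 -0.1101  0.0993] phi 86.49 w 0.0327 F [ 0.5  0.5 -1.2]
d [-0.01  0.    0.48] rv [-0.06 -0.03 -0.04]
```

Request:
{"fn": "carry_out", "kwargs": {"deltas": [[1,0,0,0.15,0,0,0],[1,0,0,0.3,0,0,0],[1,0,0,0.4,0,0,0],[1,0,0,0.46,0,0,0],[1,0,0,0.46,0,0,0]]}}

```text
time: 13.05
position: [0.4521, -0.1102, 0.088]
tool_rot: [0.728, 0.685, -0.0, -0.0]
ft_force: [-0.5, -0.2, -0.6]
grip_width: 0.0328
```

```bash
./g "
P=rk(-60,93,90)
go(P[0],P[1],.0873,86.53)"
```

```text
t 13.05 pos [ 0.4521 -0.1102  0.088 ] phi 86.5 w 0.0328 F [-0.5 -0.2 -0.6]
d [-0.01 -0.    0.03] rv [-0.02 -0.01 -0.03]
```

Request:
{"fn": "carry_out", "kwargs": {"deltas": [[1,0,0,0.04,0,0,0],[1,0,0,0.05,0,0,0],[0.15,0,0,0.05,0,0,0],[0,0,0,0.05,0,0,0],[-0.2,0,0,0.05,0,0,0],[-0.25,0,0,0.05,0,0,0],[-0.25,0,0,0.05,0,0,0]]}}

```text
time: 13.75
position: [0.4523, -0.1102, 0.087]
tool_rot: [0.728, 0.685, 0.0, 0.0]
ft_force: [-0.3, 0.3, -0.1]
grip_width: 0.053
```

Request:
{"fn": "carry_out", "kwargs": {"deltas": [[-0.25,0,0,-1,0,0,0],[-0.25,0,0,-2.5,0,0,0],[-0.5,0,0,-4,0,0,0],[-1,0,0,-4,0,0,0]]}}

```text
time: 14.15
position: [0.4553, -0.1117, 0.1912]
tool_rot: [0.728, 0.685, 0.002, 0.005]
ft_force: [0.6, -0.5, -0.5]
grip_width: 0.0634
```

```bash
./g "
go(.5242,.0396,.17,99.3)
"
```

```text
t 14.15 pos [ 0.4553 -0.1117  0.1912] phi 86.51 w 0.0634 F [ 0.6 -0.5 -0.5]
d [6.21 2.38 0.84] rv [  0.52   0.31 -12.78]
```

Request:
{"fn": "carry_out", "kwargs": {"deltas": [[-1,1.5,0.6,0.8,0,0,-6],[-1,3.2,1.2,0.8,0,0,-12.8],[-1,5,1.9,0.8,0,0,-12.8],[-1,6.2,2.4,0.8,0,0,-12.8],[-1,6.2,2.4,0.8,0,0,-12.8],[-1,6.2,2.4,0.8,0,0,-12.8],[-1,6.2,2.4,0.8,0,0,-12.8]]}}

```text
time: 14.85
position: [0.5206, 0.0401, 0.1664]
tool_rot: [0.648, 0.762, -0.001, -0.001]
ft_force: [-0.5, -0.3, -0.2]
grip_width: 0.0871
```

```bash
./g "
go(.5240,.0396,.046,99.3)
"
```

```text
t 14.85 pos [0.5206 0.0401 0.1664] phi 99.26 w 0.0871 F [-0.5 -0.3 -0.2]
d [-0.04  0.14  4.82] rv [-0.11 -0.01 -0.04]
```

Request:
{"fn": "carry_out", "kwargs": {"deltas": [[-1,0,0.1,1,0,0,0],[-1,0,0.14,2.5,0,0,0],[-1,0,0.14,4,0,0,0],[-1,0,0.14,4.8,0,0,0],[-1,0,0.14,4.8,0,0,0],[-0.3,0,0.14,4.8,0,0,0],[0.2,0,0.14,4.8,0,0,0],[0.4,0,0.14,4.8,0,0,0]]}}

```text
time: 15.65
position: [0.5261, 0.041, 0.0485]
tool_rot: [0.648, 0.762, 0.001, 0.001]
ft_force: [-0.3, 0.1, -0.2]
grip_width: 0.0707
```

Request:
{"fn": "carry_out", "kwargs": {"deltas": [[1,0,0,0,0,0,0],[1,0,0,0,0,0,0],[1,0,0,0,0,0,0],[1,0,0,0,0,0,0],[1,0,0,0,0,0,0],[1,0,0,0,0,0,0],[1,0,0,0,0,0,0]], "force": 25}}

```text
time: 16.35
position: [0.525, 0.0414, 0.0469]
tool_rot: [0.647, 0.762, -0.0, -0.0]
ft_force: [0.9, -0.0, 0.0]
grip_width: 0.0209
```

```bash
./g "
P=rk(-60,31,90);print(P)
go(P[0],P[1],.19,86.53)"
```

```text
[ 0.44828413 -0.17222893  0.09      ]
t 16.35 pos [0.525  0.0414 0.0469] phi 99.3 w 0.0209 F [ 0.9 -0.   0. ]
d [-7.94 -4.41 -5.72] rv [-1.000e-02 -0.000e+00  1.277e+01]
```

Request:
{"fn": "carry_out", "kwargs": {"deltas": [[1,0,0,-1,0,0,0],[1,0,0,-3,0,0,0],[1,0,0,-4.7,0,0,0],[1,-1,-0.5,-5.7,0,0,6],[1,-3,-1.6,-5.7,0,0,12],[1,-5,-2.8,-5.7,0,0,12.8],[1,-7,-3.9,-5.7,0,0,12.8],[1,-7.94,-4.4,-5.7,0,0,12.8]]}}

```text
time: 17.15
position: [0.4474, -0.1736, 0.1896]
tool_rot: [0.728, 0.685, 0.0, -0.0]
ft_force: [0.9, -0.9, -0.3]
grip_width: 0.0209
```

```bash
./g "
P=rk(-60,31,90);print(P)
go(P[0],P[1],.105,86.53)"
```

```text
[ 0.44828413 -0.17222893  0.09      ]
t 17.15 pos [ 0.4474 -0.1736  0.1896] phi 86.52 w 0.0209 F [ 0.9 -0.9 -0.3]
d [0.06 0.03 3.38] rv [-0.   -0.   -0.01]
```

Request:
{"fn": "carry_out", "kwargs": {"deltas": [[1,0.05,0,1,0,0,0],[1,0.05,0,2,0,0,0],[1,0.05,0,2.8,0,0,0],[1,0.05,0,3.2,0,0,0],[1,0.05,0,3.2,0,0,0],[1,0.05,0,3.2,0,0,0]]}}

```text
time: 17.75
position: [0.449, -0.1711, 0.1098]
tool_rot: [0.728, 0.685, 0.0, 0.0]
ft_force: [-0.3, -0.2, -1.6]
grip_width: 0.0206
```

```bash
./g "
P=rk(-60,31,90)
go(P[0],P[1],.0733,86.53)"
```

```text
t 17.75 pos [ 0.449  -0.1711  0.1098] phi 86.52 w 0.0206 F [-0.3 -0.2 -1.6]
d [-0.05 -0.03  1.46] rv [ 0.03  0.02 -0.01]
```

Request:
{"fn": "carry_out", "kwargs": {"deltas": [[1,-0.05,-0.03,0,0,0,0],[1,-0.05,-0.03,0.3,0,0,0],[1,-0.05,-0.03,0.6,0,0,0],[1,-0.05,-0.03,0.8,0,0,0],[1,-0.05,-0.03,1.0,0,0,0],[1,-0.05,-0.03,1.2,0,0,0],[1,-0.05,-0.03,1.2,0,0,0]]}}

```text
time: 18.45
position: [0.4474, -0.172, 0.0787]
tool_rot: [0.728, 0.685, -0.0, -0.001]
ft_force: [0.7, 0.3, 0.3]
grip_width: 0.0208
```

```bash
./g "
P=rk(-60,31,90)
go(P[0],P[1],.0729,86.53)"
```

```text
t 18.45 pos [ 0.4474 -0.172   0.0787] phi 86.5 w 0.0208 F [0.7 0.3 0.3]
d [-0.01  0.04  0.23] rv [-0.08 -0.05 -0.03]
```

Request:
{"fn": "carry_out", "kwargs": {"deltas": [[1,0,0.04,0.1,0,0,0],[1,0,0.04,0.2,0,0,0],[1,0,0.04,0.23,0,0,0],[1,0,0.04,0.23,0,0,0],[0.4,0,0.04,0.23,0,0,0],[0.2,0,0.04,0.23,0,0,0],[0,0,0.04,0.23,0,0,0],[0,0,0.04,0.23,0,0,0]]}}

```text
time: 19.25
position: [0.4489, -0.1723, 0.0739]
tool_rot: [0.728, 0.685, 0.0, 0.0]
ft_force: [-1.1, 0.5, -0.9]
grip_width: 0.0403
```

```bash
./g "
go(.5345,.120,.19,79.8)"
```

```text
t 19.25 pos [ 0.4489 -0.1723  0.0739] phi 86.5 w 0.0403 F [-1.1  0.5 -0.9]
d [11.88  2.7  -4.65] rv [0.02 0.01 6.7 ]
```

Request:
{"fn": "carry_out", "kwargs": {"deltas": [[0,0,0,-1,0,0,0],[0,0,0,-3,0,0,0],[-0.2,0.5,0.1,-4.65,0,0,0],[-1,2.5,0.6,-4.65,0,0,6.7],[-1,5,1.2,-4.65,0,0,6.7],[-1,8,1.8,-4.65,0,0,6.7],[-1,10.5,2.4,-4.65,0,0,6.7],[-1,11.88,2.7,-4.65,0,0,6.7]]}}

```text
time: 20.05
position: [0.5228, 0.0814, 0.1902]
tool_rot: [0.767, 0.641, 0.0, 0.0]
ft_force: [0.8, -0.3, 0.3]
grip_width: 0.0825
```

Request:
{"fn": "carry_out", "kwargs": {"deltas": [[-1,0,0,0,0,0,0],[-1,0,0,0,0,0,0],[-1,0,0,0,0,0,0]]}}

```text
time: 20.35
position: [0.5221, 0.0786, 0.1898]
tool_rot: [0.767, 0.641, -0.0, -0.0]
ft_force: [0.3, -0.9, 0.7]
grip_width: 0.0868
```

```bash
./g "
go(.5345,.120,.0525,79.8)"
```

```text
t 20.35 pos [0.5221 0.0786 0.1898] phi 79.77 w 0.0868 F [ 0.3 -0.9  0.7]
d [1.72 0.2  5.49] rv [-0.05  0.03 -0.03]
```

Request:
{"fn": "carry_out", "kwargs": {"deltas": [[-1,1,0.1,0,0,0,0],[-1,1.72,0.2,1,0,0,0],[-1,1.72,0.2,2.5,0,0,0],[-1,1.72,0.2,4,0,0,0],[-1,1.72,0.2,4,0,0,0],[-1,1.72,0.2,4,0,0,0]]}}

```text
time: 20.95
position: [0.535, 0.1193, 0.09]
tool_rot: [0.768, 0.64, -0.001, -0.001]
ft_force: [-0.6, -0.4, 0.0]
grip_width: 0.0871
```

```bash
./g "
go(.5345,.120,.0525,79.8)"
```

```text
t 20.95 pos [0.535  0.1193 0.09  ] phi 79.66 w 0.0871 F [-0.6 -0.4  0. ]
d [ 0.02 -0.02  1.5 ] rv [-0.1   0.03 -0.14]
```

Request:
{"fn": "carry_out", "kwargs": {"deltas": [[-1,0,0,0.7,0,0,0],[-1,0,0,1.5,0,0,0],[-1,0,0,1.5,0,0,0],[-0.4,0,0,1.5,0,0,0],[0,0,0,1.5,0,0,0],[0.4,0,0,1.5,0,0,0],[0.6,0,0,1.5,0,0,0],[0.7,0,0,1.5,0,0,0]]}}

```text
time: 21.75
position: [0.5354, 0.121, 0.053]
tool_rot: [0.767, 0.641, 0.0, 0.0]
ft_force: [0.2, -0.5, 0.5]
grip_width: 0.0546
```

Request:
{"fn": "carry_out", "kwargs": {"deltas": [[1,0,0,0,0,0,0],[1,0,0,0,0,0,0],[1,0,0,0,0,0,0],[1,0,0,0,0,0,0],[1,0,0,0,0,0,0]], "force": 20}}

```text
time: 22.25
position: [0.5352, 0.1209, 0.0524]
tool_rot: [0.767, 0.641, -0.0, -0.0]
ft_force: [-0.2, 0.6, -0.6]
grip_width: 0.0149
```

```bash
./g "
P=rk(-60,-31,90);print(P)
go(P[0],P[1],.2,86.53)"
```

```text
[ 0.44453542 -0.2341155   0.09      ]
t 22.25 pos [0.5352 0.1209 0.0524] phi 79.8 w 0.0149 F [-0.2  0.6 -0.6]
d [-14.62  -1.05  -5.9 ] rv [-0.01  0.   -6.73]
```

Request:
{"fn": "carry_out", "kwargs": {"deltas": [[1,0,0,0,0,0,0],[1,0,0,0,0,0,0],[1,0,0,-1,0,0,0],[1,0,0,-3,0,0,0],[1,0,0,-4.5,0,0,0],[1,-1,0,-5.9,0,0,-2],[1,-3,-0.2,-5.9,0,0,-6.7],[1,-5,-0.3,-5.9,0,0,-6.7]]}}

```text
time: 23.05
position: [0.506, -0.0012, 0.2016]
tool_rot: [0.727, 0.687, 0.001, 0.002]
ft_force: [-0.4, 0.0, -1.0]
grip_width: 0.0087
```

```bash
./g "
P=rk(-60,-31,90);print(P)
go(P[0],P[1],.2,86.53)"
```

```text
[ 0.44453542 -0.2341155   0.09      ]
t 23.05 pos [ 0.506  -0.0012  0.2016] phi 86.75 w 0.0087 F [-0.4  0.  -1. ]
d [-9.44 -1.93  0.07] rv [0.21 0.04 0.22]
```

Request:
{"fn": "carry_out", "kwargs": {"deltas": [[1,-2,-0.4,0,0,0,0],[1,-4,-0.8,0,0,0,0],[1,-6,-1.2,0,0,0,0],[1,-8,-1.7,0,0,0,0],[1,-9.4,-1.9,0,0,0,0],[1,-9.4,-1.9,0,0,0,0],[1,-9.4,-1.9,0,0,0,0],[1,-9.4,-1.9,0,0,0,0]]}}

```text
time: 23.85
position: [0.4436, -0.231, 0.1998]
tool_rot: [0.728, 0.685, 0.0, -0.001]
ft_force: [-1.0, -0.0, 0.5]
grip_width: 0.0088
```

```bash
./g "
P=rk(-60,-31,90);print(P)
go(P[0],P[1],.112,86.53)"
```

```text
[ 0.44453542 -0.2341155   0.09      ]
t 23.85 pos [ 0.4436 -0.231   0.1998] phi 86.52 w 0.0088 F [-1.  -0.   0.5]
d [-0.13  0.05  3.51] rv [-0.05 -0.07 -0.01]
```

Request:
{"fn": "carry_out", "kwargs": {"deltas": [[1,-0.1,0,0.8,0,0,0],[1,-0.12,0.03,1.8,0,0,0],[1,-0.12,0.03,2.8,0,0,0],[1,-0.12,0.03,3.4,0,0,0],[1,-0.12,0.03,3.4,0,0,0],[1,-0.12,0.03,3.4,0,0,0]]}}

```text
time: 24.45
position: [0.4449, -0.234, 0.1151]
tool_rot: [0.728, 0.686, 0.0, -0.0]
ft_force: [-0.3, -0.2, -0.3]
grip_width: 0.0089
```

```bash
./g "
P=rk(-60,-31,90);print(P)
go(P[0],P[1],.083,86.53)"
```

```text
[ 0.44453542 -0.2341155   0.09      ]
t 24.45 pos [ 0.4449 -0.234   0.1151] phi 86.62 w 0.0089 F [-0.3 -0.2 -0.3]
d [-0.01 -0.01  1.29] rv [-0.02 -0.03  0.09]
```

Request:
{"fn": "carry_out", "kwargs": {"deltas": [[1,0,0,0.3,0,0,0.1],[1,0,0,0.6,0,0,0.1],[1,0,0,0.9,0,0,0.1],[1,0,0,1.2,0,0,0.1],[1,0,0,1.4,0,0,0.1],[1,0,0,1.6,0,0,0.1],[1,0,0,1.6,0,0,0.1]]}}

```text
time: 25.15
position: [0.4441, -0.235, 0.0742]
tool_rot: [0.729, 0.684, -0.0, -0.001]
ft_force: [0.1, -0.3, -0.8]
grip_width: 0.0086
```

```bash
./g "
P=rk(-60,-31,90)
go(P[0],P[1],.0644,86.53)"
```

```text
t 25.15 pos [ 0.4441 -0.235   0.0742] phi 86.39 w 0.0086 F [ 0.1 -0.3 -0.8]
d [0.04 0.01 0.39] rv [-0.07 -0.05 -0.14]
```

Request:
{"fn": "carry_out", "kwargs": {"deltas": [[1,0.03,0,0.1,0,0,0],[1,0.03,0,0.2,0,0,0],[1,0.03,0,0.3,0,0,0],[1,0.03,0,0.38,0,0,0],[1,0.03,0,0.38,0,0,0],[1,0.03,0,0.38,0,0,0]]}}

```text
time: 25.75
position: [0.4446, -0.2345, 0.0655]
tool_rot: [0.729, 0.685, 0.0, 0.0]
ft_force: [-0.5, -1.0, -0.4]
grip_width: 0.0092
```

Request:
{"fn": "carry_out", "kwargs": {"deltas": [[0.7,0,0,0,0,0,0],[0.5,0,0,0,0,0,0],[0.3,0,0,0,0,0,0],[0.3,0,0,0,0,0,0],[0.3,0,0,0,0,0,0]]}}

```text
time: 26.25
position: [0.4446, -0.2345, 0.0656]
tool_rot: [0.729, 0.685, 0.0, 0.0]
ft_force: [0.2, -0.1, -0.4]
grip_width: 0.0291
```

```bash
./g "
go(.4315,.118,.2,90.2)"
```

```text
t 26.25 pos [ 0.4446 -0.2345  0.0656] phi 86.4 w 0.0291 F [ 0.2 -0.1 -0.4]
d [14.04 -1.41 -5.38] rv [ 0.   0.  -3.8]
```

Request:
{"fn": "carry_out", "kwargs": {"deltas": [[0.3,0,0,-1,0,0,0],[0.3,0,0,-3,0,0,0],[0,0,0,-4.8,0,0,0],[-1,1.5,-0.1,-5.4,0,0,-3.8],[-1,3.5,-0.3,-5.4,0,0,-3.8],[-1,5.5,-0.5,-5.4,0,0,-3.8],[-1,7.5,-0.7,-5.4,0,0,-3.8],[-1,9.5,-0.9,-5.4,0,0,-3.8]]}}

```text
time: 27.05
position: [0.4367, 0.0047, 0.2008]
tool_rot: [0.706, 0.708, 0.0, 0.0]
ft_force: [1.2, -0.4, -0.5]
grip_width: 0.0703
```

```bash
./g "
go(.4315,.118,.17,90.2)"
```

```text
t 27.05 pos [0.4367 0.0047 0.2008] phi 90.14 w 0.0703 F [ 1.2 -0.4 -0.5]
d [ 4.53 -0.2   1.23] rv [ 0.04  0.   -0.06]
```

Request:
{"fn": "carry_out", "kwargs": {"deltas": [[-1,1.8,-0.1,0.6,0,0,0],[-1,3.5,-0.2,1.2,0,0,0],[-1,4.5,-0.2,1.2,0,0,0],[-1,4.5,-0.2,1.2,0,0,0],[-1,4.5,-0.2,1.2,0,0,0],[-1,4.5,-0.2,2,0,0,0],[-1,4.5,-0.2,3,0,0,0],[-1,4.5,-0.2,3,0,0,0]]}}

```text
time: 27.85
position: [0.4303, 0.114, 0.1239]
tool_rot: [0.707, 0.708, -0.002, -0.002]
ft_force: [-1.0, -0.5, 0.5]
grip_width: 0.0868
```

```bash
./g "
go(.4315,.118,.0525,90.2)"
```

```text
t 27.85 pos [0.4303 0.114  0.1239] phi 90.07 w 0.0868 F [-1.  -0.5  0.5]
d [0.16 0.06 2.85] rv [-0.29  0.02 -0.13]
```

Request:
{"fn": "carry_out", "kwargs": {"deltas": [[-1,0.1,0,0.7,0,0,0],[-1,0.1,0,1.6,0,0,0],[-1,0.1,0,2.4,0,0,0],[-1,0.1,0,2.65,0,0,0],[-0.4,0.1,0,2.65,0,0,0],[0,0.1,0,2.65,0,0,0],[0.4,0.1,0,2.65,0,0,0],[0.6,0.1,0,2.65,0,0,0]]}}

```text
time: 28.65
position: [0.4323, 0.1179, 0.0601]
tool_rot: [0.706, 0.708, 0.001, 0.001]
ft_force: [-0.1, -0.3, 0.5]
grip_width: 0.0629
```

```bash
./g "
go(.4315,.118,.0525,90.2)"
```

```text
t 28.65 pos [0.4323 0.1179 0.0601] phi 90.2 w 0.0629 F [-0.1 -0.3  0.5]
d [ 0.   -0.03  0.3 ] rv [ 0.11 -0.   -0.  ]
```

Request:
{"fn": "carry_out", "kwargs": {"deltas": [[0.4,0,0,0.2,0,0,0],[0.6,0,0,0.22,0,0,0],[1,0,0,0.22,0,0,0],[1,0,0,0.22,0,0,0],[1,0,0,0.22,0,0,0],[1,0,0,0.22,0,0,0],[1,0,0,0.22,0,0,0],[1,0,0,0.22,0,0,0]], "force": 20}}

```text
time: 29.45
position: [0.4317, 0.118, 0.0538]
tool_rot: [0.706, 0.708, -0.0, -0.0]
ft_force: [-0.4, 0.7, -0.3]
grip_width: 0.0088
```

```bash
./g "
P=rk(-60,-93,90);print(P)
go(P[0],P[1],.2,86.53)"
```

```text
[ 0.44078671 -0.29600206  0.09      ]
t 29.45 pos [0.4317 0.118  0.0538] phi 90.2 w 0.0088 F [-0.4  0.7 -0.3]
d [-16.56   0.31  -5.85] rv [-0.   -0.    3.67]
```

Request:
{"fn": "carry_out", "kwargs": {"deltas": [[1,0,0,-1,0,0,0],[1,0,0,-3,0,0,0],[1,0,0,-4.8,0,0,0],[1,-1,0,-5.9,0,0,3.6],[1,-3,0,-5.9,0,0,3.6],[1,-5,0,-5.9,0,0,3.6],[1,-7,0.1,-5.9,0,0,3.6],[1,-9,0.1,-5.9,0,0,3.6]]}}

```text
time: 30.25
position: [0.4348, -0.1088, 0.2015]
tool_rot: [0.728, 0.686, 0.0, 0.0]
ft_force: [1.1, 0.8, -1.4]
grip_width: 0.009
```

```bash
./g "
P=rk(-60,-93,90)
go(P[0],P[1],.2,86.53)"
```

```text
t 30.25 pos [ 0.4348 -0.1088  0.2015] phi 86.61 w 0.009 F [ 1.1  0.8 -1.4]
d [-7.46  0.68  0.06] rv [0.05 0.01 0.08]
```

Request:
{"fn": "carry_out", "kwargs": {"deltas": [[1,-2,0.2,0,0,0,0.1],[1,-4,0.4,0,0,0,0.1],[1,-6,0.6,0,0,0,0.1],[1,-7.46,0.68,0,0,0,0.1],[1,-7.46,0.68,0,0,0,0.1],[1,-7.46,0.68,0,0,0,0.1],[1,-7.46,0.68,0,0,0,0.1]]}}

```text
time: 30.95
position: [0.4402, -0.2925, 0.2008]
tool_rot: [0.728, 0.685, 0.0, -0.001]
ft_force: [0.6, 0.3, 0.9]
grip_width: 0.009
```

```bash
./g "
P=rk(-60,-93,90)
go(P[0],P[1],.116,86.53)"
```

```text
t 30.95 pos [ 0.4402 -0.2925  0.2008] phi 86.53 w 0.009 F [0.6 0.3 0.9]
d [-0.14  0.04  3.39] rv [-0.09 -0.1  -0.  ]
```

Request:
{"fn": "carry_out", "kwargs": {"deltas": [[1,-0.1,0.02,0.8,0,0,0],[1,-0.12,0.02,1.8,0,0,0],[1,-0.12,0.02,2.8,0,0,0],[1,-0.12,0.02,3.35,0,0,0],[1,-0.12,0.02,3.35,0,0,0],[1,-0.12,0.02,3.35,0,0,0]]}}

```text
time: 31.55
position: [0.4414, -0.296, 0.1178]
tool_rot: [0.728, 0.686, 0.0, -0.0]
ft_force: [-0.7, -0.6, -0.3]
grip_width: 0.0087
```

```bash
./g "
P=rk(-60,-93,90)
go(P[0],P[1],.083,86.53)"
```

```text
t 31.55 pos [ 0.4414 -0.296   0.1178] phi 86.6 w 0.0087 F [-0.7 -0.6 -0.3]
d [-0.   -0.02  1.39] rv [-0.02 -0.02  0.07]
```

Request:
{"fn": "carry_out", "kwargs": {"deltas": [[1,0,0,0.3,0,0,0],[1,0,0,0.6,0,0,0],[1,0,0,0.9,0,0,0],[1,0,0,1.2,0,0,0],[1,0,0,1.5,0,0,0],[1,0,0,1.7,0,0,0],[1,0,0,1.7,0,0,0]]}}

```text
time: 32.25
position: [0.4407, -0.2968, 0.074]
tool_rot: [0.728, 0.685, -0.0, -0.001]
ft_force: [0.2, -0.2, -0.1]
grip_width: 0.0086
```

```bash
./g "
P=rk(-60,-93,90)
go(P[0],P[1],.0658,86.53)"
```

```text
t 32.25 pos [ 0.4407 -0.2968  0.074 ] phi 86.49 w 0.0086 F [ 0.2 -0.2 -0.1]
d [0.03 0.   0.33] rv [-0.08 -0.08 -0.04]
```

Request:
{"fn": "carry_out", "kwargs": {"deltas": [[1,0.02,0,0.1,0,0,0],[1,0.02,0,0.2,0,0,0],[1,0.02,0,0.3,0,0,0],[1,0.02,0,0.33,0,0,0],[1,0.02,0,0.33,0,0,0],[1,0.02,0,0.33,0,0,0]]}}

```text
time: 32.85
position: [0.4413, -0.2967, 0.0668]
tool_rot: [0.728, 0.685, 0.0, 0.0]
ft_force: [-0.8, -0.8, -0.6]
grip_width: 0.0087
```

Request:
{"fn": "carry_out", "kwargs": {"deltas": [[0.7,0,0,0,0,0,0],[0.5,0,0,0,0,0,0],[0.3,0,0,0,0,0,0],[0.3,0,0,0,0,0,0],[0.3,0,0,0,0,0,0]]}}

```text
time: 33.35
position: [0.4412, -0.2967, 0.0668]
tool_rot: [0.728, 0.685, -0.0, 0.0]
ft_force: [0.3, -0.6, -0.4]
grip_width: 0.029
```

Request:
{"fn": "carry_out", "kwargs": {"deltas": [[0.3,0,0,-1,0,0,0],[0.3,0,0,-3,0,0,0],[0.3,0,0,-5,0,0,0],[0,4,-4,-5,0,0,0],[-1,4,-4,-5,0,0,0],[-1,8,-4,-5,0,0,0],[-1,12,-4,-5,0,0,0],[-1,15,-4,-5,0,0,0]]}}

```text
time: 34.15
position: [0.3639, -0.071, 0.192]
tool_rot: [0.729, 0.684, 0.0, 0.0]
ft_force: [1.0, 0.1, 0.4]
grip_width: 0.0627
```

```bash
./g "
go(.5,.3,.2,86.53)
for n in ('side','top'):
    p,d=camera(n);cv2.imwrite('pics/'+n+'5.png',p[:,:,::-1]);np.save('pics/'+n+'5d.npy',d)
"
```

```text
t 34.15 pos [ 0.3639 -0.071   0.192 ] phi 86.36 w 0.0627 F [1.  0.1 0.4]
d [15.16  4.49 -0.32] rv [ 0.03  0.01 -0.17]
```

View pics/side5.png

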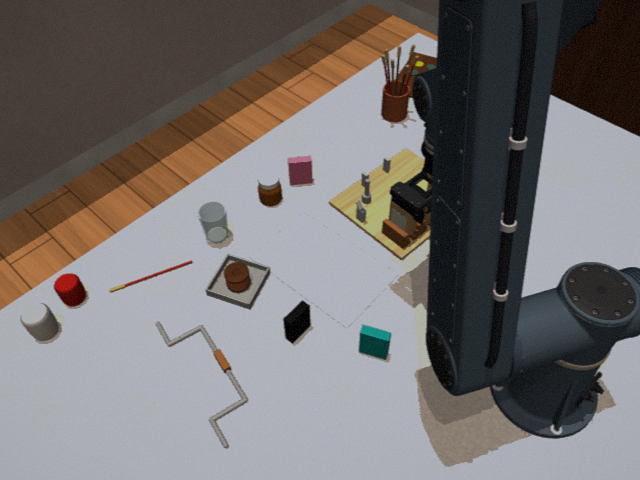

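View pics/top5.png

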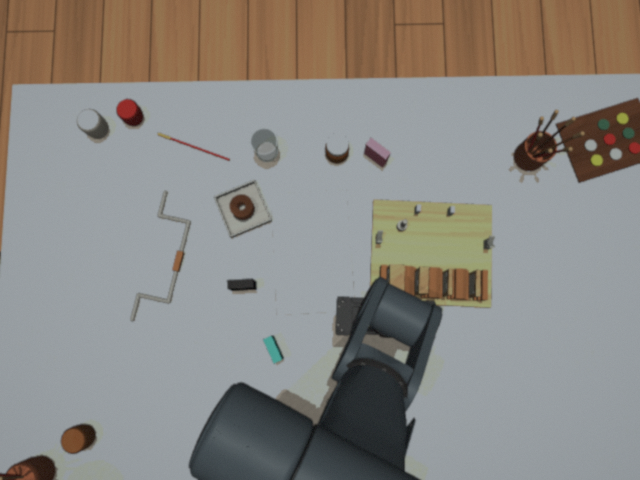

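```bash
cat >> h.py <<'E'
HR=np.array([[-75,160],[-75,100],[0,100],[0,-100],[-75,-100],[-75,-160]])
def hrpolys(x,zr=.0055,zg=.0165):
    o=[];w=5
    for a,b in zip(HR[:-1],HR[1:]):
        lo=np.minimum(a,b)-w;hi=np.maximum(a,b)+w
        if abs(a[1])==160: lo[1]=min(a[1],b[1]) if a[1]<0 or b[1]<0 else lo[1]
        if a[1]==160: hi[1]=160
        if b[1]==-160: lo[1]=-160
        o.append((lo,hi,zr))
    o.append((np.array([-8,-25]),np.array([8,25]),zg))
    return [tf(x,[[l[0]/1e3,l[1]/1e3,z],[h[0]/1e3,l[1]/1e3,z],[h[0]/1e3,h[1]/1e3,z],[l[0]/1e3,h[1]/1e3,z]]) for l,h,z in o]
def draw(n,p,polys,roi,k,f):
    r0,r1,c0,c1=roi;b=cv2.resize(p[r0:r1,c0:c1],None,fx=k,fy=k,interpolation=cv2.INTER_CUBIC)
    for P in polys:
        q=((proj(n,P)-[c0,r0]+.5)*k-.5);cv2.polylines(b,[np.round(q*16).astype(np.int32)],True,(0,0,255),1,shift=4)
    cv2.imwrite(f,b)
E
python3 - <<'E'
from h import *
for n,roi in (('top',(180,330,120,205)),('side',(310,455,145,260))):
    p=cv2.imread(f'pics/{n}5.png');d=np.load(f'pics/{n}5d.npy');W=cloud(n,d)
    obs=(cv2.GaussianBlur(W[:,:,2].astype(np.float32),(3,3),0)>.0035).astype(float)
    if n=='top':
        r=ray('top',(178.5,261.5),.018);x=np.array([r[0],r[1],np.radians(-102)])
        # yaw: +y end? try both
    for x0 in ([x]):
        print(x0)
        xx,f,s=fit(n,obs,hrpolys,x0,roi,step=(.006,.006,.06));print(n,np.round(xx,4),np.degrees(xx[2]),f,s)
    x=xx;draw(n,p,hrpolys(x),roi,4,f'pics/hr_{n}.png')
E
```

```text
[ 0.50501045  0.40181906 -1.78023584]
top [ 0.5083  0.4061 -1.7998] -103.1217933588166 179.40392156862742 867.0
[ 0.5083086   0.40614957 -1.79981482]
side [ 0.5106  0.4063 -1.7985] -103.048961687084 238.69019607843137 1277.0
```

View pics/hr_top.png

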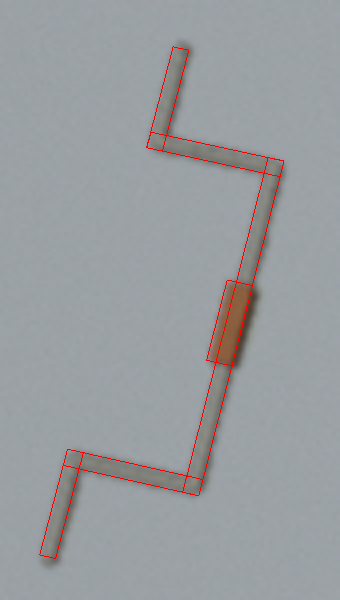

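View pics/hr_side.png

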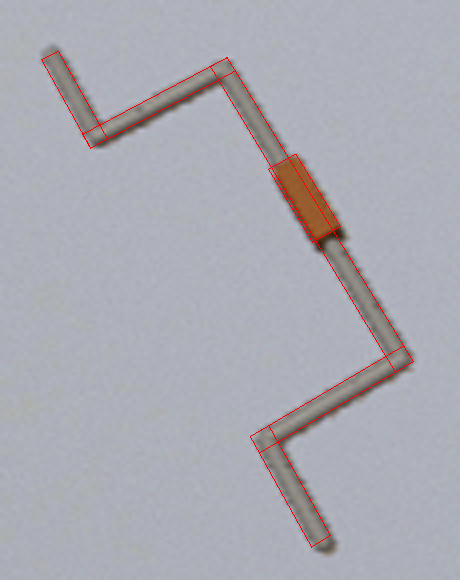

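```bash
python3 - <<'E'
from h import *
p=cv2.imread('pics/top5.png')
for n,(r0,r1,c0,c1) in (('top',(240,290,160,200)),('side',(335,385,200,245))):
    p=cv2.imread(f'pics/{n}5.png').astype(int);m=np.zeros((480,640),np.uint8);m[r0:r1,c0:c1]=((p[:,:,2]-p[:,:,0])>35)[r0:r1,c0:c1]
    v,u=np.nonzero(m);rc=cv2.minAreaRect(np.stack([u,v],1).astype(np.float32))
    print(n,len(u),u.mean(),v.mean(),ray(n,(u.mean(),v.mean()),.018)[:2],ray(n,rc[0],.018)[:2])
# rod: fit with colour darkness on top
    g=cv2.GaussianBlur(p.astype(np.float32).mean(2),(3,3),0)
    roi=(180,330,120,205) if n=='top' else (310,455,145,260)
    bg=cv2.medianBlur(p.astype(np.uint8),41).astype(np.float32).mean(2) 
    diff=bg-g;o=np.clip(diff/25,0,1); m=(diff>12).astype(float)
    xx,f,s=fit(n,m,hrpolys,np.array([.508,.405,-1.7998]),roi,step=(.004,.004,.03));print(np.round(xx,4),np.degrees(xx[2]),f,s)
    draw(n,cv2.imread(f'pics/{n}5.png'),hrpolys(xx),roi,4,f'pics/hr2_{n}.png')
E
```

```text
top 127 177.53543307086613 260.46456692913387 [0.5075575  0.40421557] [0.50739724 0.40401248]
[ 0.5073  0.4042 -1.8001] -103.13935964173842 397.7098039215686 1288.0
side 172 221.37209302325581 359.5 [0.50755021 0.40645842] [0.50739103 0.40644681]Traceback (most recent call last):
  File "<stdin>", line 12, in <module>
  File "h.py", line 32, in fit
    r=minimize(f,x0,method='Nelder-Mead',options=dict(initial_simplex=sim,xatol=1e-5,fatol=.05,maxiter=150))
    res = _minimize_neldermead(fun, x0, args, callback, bounds=bounds,
                               **options)
    fxr = func(xr)
    fx = function(np.copy(x), *(wrapper_args + args))
  File "h.py", line 29, in <lambda>
    f=lambda x:np.abs(softmask(n,polysf(x))[r0:r1,c0:c1]-o).sum()
                      ~~~~~~~~^^^^^^^^^^^^^
  File "h.py", line 25, in softmask
    q=proj(n,P);cv2.fillPoly(big,[np.round(((q+.5)*S-.5)*16).astype(np.int32)],255,shift=4)
  File "h.py", line 13, in proj
    c=camera_info(n);K=c['mtx'];p=(np.atleast_2d(P)-c['origin'])@R.from_quat(c['rotation']).as_matrix()
ValueError: time passes only in moves, steps and waits
```

View pics/hr2_top.png

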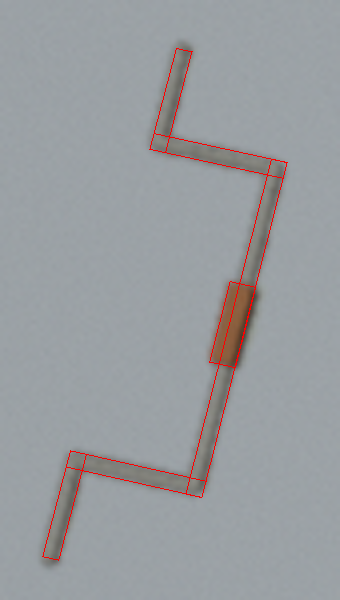

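```bash
python3 - <<'E'
s=open('h.py').read()
s=s.replace("from rig import *\n","from rig import *\n_ci=camera_info\n_cc={}\ndef camera_info(n):\n    if n not in _cc:_cc[n]=_ci(n)\n    return _cc[n]\n",1)
open('h.py','w').write(s)
E
./g "go(.5074,.4047,.15,86.36)"
```

```text
t 34.25 pos [ 0.3616 -0.0663  0.1915] phi 86.92 w 0.0707 F [-0.9 -0.4 -0.4]
d [19.12  4.82  1.71] rv [-0.25 -0.19  0.56]
```

Request:
{"fn": "carry_out", "kwargs": {"deltas": [[-1,1,1.5,0,0,0,8],[-1,3,3,0,0,0,16],[-1,5,4.5,0,0,0,24],[-1,8,4.8,0,0,0,32],[-1,11,4.8,0,0,0,40],[-1,14,4.8,0,0,0,48],[-1,17,4.8,0,0,0,56],[-1,19,4.8,0,0,0,64]]}}

```text
time: 35.05
position: [0.4979, 0.2262, 0.1917]
tool_rot: [0.973, 0.23, 0.0, 0.0]
ft_force: [0.4, 0.0, 0.4]
grip_width: 0.0869
```

```bash
./g "go(.5074,.4047,.15,-103.1);print(get_obs()['q'])"
```

```text
t 35.05 pos [0.4979 0.2262 0.1917] phi 26.57 w 0.0869 F [0.4 0.  0.4]
d [ 3.53 -6.22  1.67] rv [-1.0000e-02 -5.0000e-02  1.2967e+02]
[ 2.22224023e-01  4.62548668e-01  1.66261878e+00 -5.66946187e-04
  1.01581164e+00 -2.41282514e-01]
```

Request:
{"fn": "carry_out", "kwargs": {"deltas": [[-1,1.5,-2.5,0,0,0,8],[-1,2.5,-4.5,0,0,0,16],[-1,3.5,-6.2,0,0,0,24],[-1,3.5,-6.2,0,0,0,32],[-1,3.5,-6.2,0,0,0,40],[-1,3.5,-6.2,0,0,0,48],[-1,3.5,-6.2,0,0,0,56],[-1,3.5,-6.2,0,0,0,65]]}}

```text
time: 35.85
position: [0.5056, 0.4024, 0.1914]
tool_rot: [0.945, -0.326, 0.0, 0.0]
ft_force: [-0.0, 0.3, -0.5]
grip_width: 0.0869
```

Request:
{"fn": "carry_out", "kwargs": {"deltas": [[-1,0,0,0,0,0,8],[-1,0,0,0,0,0,16],[-1,0,0,0,0,0,24],[-1,0,0,0,0,0,32],[-1,0,0,0,0,0,40],[-1,0,0,0,0,0,48],[-1,0,0,0,0,0,56],[-1,0,0,0,0,0,64]]}}

```text
time: 36.65
position: [0.5057, 0.4022, 0.1915]
tool_rot: [-0.629, 0.777, -0.0, -0.0]
ft_force: [0.1, -0.7, 0.6]
grip_width: 0.087
```

```bash
./g "go(.5074,.4047,.09,-103.1);print(get_obs()['q'])"
```

```text
t 36.65 pos [0.5057 0.4022 0.1915] phi -102.03 w 0.087 F [ 0.1 -0.7  0.6]
d [-0.11 -0.04  4.06] rv [-0.01 -0.01  1.07]
[ 4.99364827e-01  5.89903978e-01  1.40707724e+00 -3.05498879e-04
  1.14462905e+00  2.28029226e+00]
```

```bash
python3 - <<'E'
from h import *
p,d=camera('side');cv2.imwrite('pics/side6.png',cv2.resize(p[200:470,100:400,::-1],None,fx=2,fy=2))
q=p.astype(int);m=((q[:,:,0]-q[:,:,2])>35);m[:335]=0;m[385:]=0;m[:,:200]=0;m[:,245:]=0
v,u=np.nonzero(m);print(len(u),u.mean(),v.mean())
E
```

```text
178 221.52247191011236 359.7808988764045
```

View pics/side6.png

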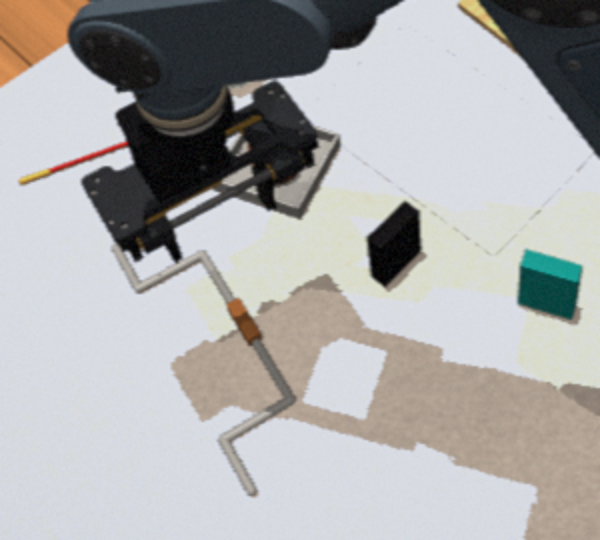

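Request:
{"fn": "carry_out", "kwargs": {"deltas": [[-1,-0.11,-0.05,1,0,0,1.07],[-1,-0.11,-0.05,2.5,0,0,1.07],[-1,-0.11,-0.05,4,0,0,1.07],[-1,-0.11,-0.05,5.5,0,0,1.07],[-1,-0.11,-0.05,6,0,0,1.07],[-1,-0.11,-0.05,6,0,0,1.07],[-1,-0.11,-0.05,6,0,0,1.07]]}}

```text
time: 37.4
position: [0.5079, 0.4058, 0.0429]
tool_rot: [-0.625, 0.781, -0.0, 0.001]
ft_force: [0.4, 0.3, -0.8]
grip_width: 0.0867
```

```bash
./g "go(.5074,.4047,.004,-103.1)"
```

```text
t 37.4 pos [0.5079 0.4058 0.0429] phi -102.71 w 0.0867 F [ 0.4  0.3 -0.8]
d [0.05 0.01 1.56] rv [-0.1   0.09  0.39]
```

Request:
{"fn": "carry_out", "kwargs": {"deltas": [[-1,0.05,0,0.5,0,0,0.2],[-1,0.05,0,0.9,0,0,0.2],[-1,0.05,0,1.3,0,0,0.2],[-1,0.05,0,1.45,0,0,0.2],[-1,0.05,0,1.45,0,0,0.2],[-1,0.05,0,1.45,0,0,0.2]]}}

```text
time: 38.0
position: [0.5064, 0.4043, 0.0055]
tool_rot: [-0.623, 0.782, -0.0, 0.0]
ft_force: [-0.0, -0.4, 0.6]
grip_width: 0.087
```

```bash
./g "go(.5074,.4047,.004,-103.1)"
```

```text
t 38.0 pos [0.5064 0.4043 0.0055] phi -102.93 w 0.087 F [-0.  -0.4  0.6]
d [-0.03 -0.04  0.06] rv [-0.   -0.    0.17]
```

Request:
{"fn": "carry_out", "kwargs": {"deltas": [[-0.6,0,-0.04,0.06,0,0,0.1],[-0.2,0,-0.04,0.06,0,0,0.1],[0.2,0,-0.04,0.06,0,0,0.1],[0.4,0,-0.04,0.06,0,0,0.1],[0.5,0,-0.04,0.06,0,0,0.1],[0.6,0,-0.04,0.06,0,0,0.1],[1,0,-0.04,0.06,0,0,0.1],[1,0,-0.04,0.06,0,0,0.1]], "force": 40}}

```text
time: 38.8
position: [0.5073, 0.404, 0.0041]
tool_rot: [-0.622, 0.783, 0.0, -0.0]
ft_force: [-0.3, 0.1, 0.6]
grip_width: 0.0308
```

Request:
{"fn": "carry_out", "kwargs": {"deltas": [[1,0,0,0,0,0,0],[1,0,0,0,0,0,0],[1,0,0,0,0,0,0],[1,0,0,0,0,0,0]]}}

```text
time: 39.2
position: [0.5074, 0.4041, 0.0041]
tool_rot: [-0.622, 0.783, 0.0, 0.0]
ft_force: [-0.4, 0.0, 0.6]
grip_width: 0.0154
```

```bash
./g "go(.5074,.4047,.004,-103.1)"
```

```text
t 39.2 pos [0.5074 0.4041 0.0041] phi -103.04 w 0.0154 F [-0.4  0.   0.6]
d [-0.02  0.    0.  ] rv [-0.01  0.02  0.06]
```

Request:
{"fn": "carry_out", "kwargs": {"deltas": [[1,0,0,-0.5,0,0,0],[1,0,0,-1.2,0,0,0],[1,0,0,-2.2,0,0,0],[1,0,0,-3.4,0,0,0],[1,0,0,-4.6,0,0,0],[1,0,0,-6,0,0,0],[1,0,0,-7.4,0,0,0],[1,0,0,-8,0,0,0]]}}

```text
time: 40.0
position: [0.5086, 0.4047, 0.2089]
tool_rot: [-0.622, 0.783, -0.001, 0.003]
ft_force: [-0.1, 0.1, -1.3]
grip_width: 0.0155
```

```bash
./g "
P=rk(115,0,64);print(P)
go(P[0],P[1],.2,-3.47)
p,d=camera('side');cv2.imwrite('pics/side7.png',p[:,:,::-1])
p,d=camera('top');cv2.imwrite('pics/top7.png',p[:,:,::-1]);np.save('pics/top7d.npy',d)
"
```

```text
[ 0.6210896  -0.21375326  0.064     ]
t 40.0 pos [0.5086 0.4047 0.2089] phi -103.02 w 0.0155 F [-0.1  0.1 -1.3]
d [23.09 -9.96  0.31] rv [-4.200e-01 -7.000e-02 -9.955e+01]
```

View pics/side7.png

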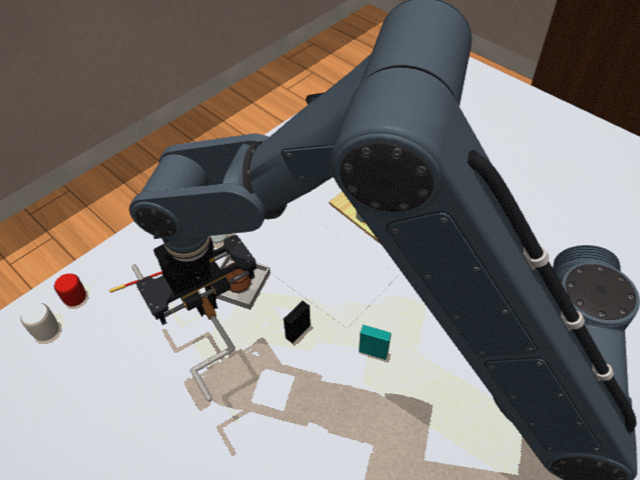

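```bash
python3 - <<'E'
from h import *
n='top'
p=cv2.imread('pics/top7.png');d=np.load('pics/top7d.npy');W=cloud(n,d)
polys=rackpolys(RACK)
for y,t,zt in ((93,33,120),(31,21,106),(-31,9,92),(-93,9,92)):
    polys.append(tf(RACK,np.array([[-90,y-t/2,zt],[-30,y-t/2,zt],[-30,y+t/2,zt],[-90,y+t/2,zt]])*.001))
draw(n,p,polys,(190,315,360,505),5,'pics/ov7.png')
for y,zt in ((93,120),(31,106),(-31,92),(-93,92)):
    c=rk(-60,y,zt)
    s=W[(abs(W[:,:,0]-c[0])<.05)&(abs(W[:,:,1]-c[1])<.03)&(W[:,:,2]>zt/1e3-.012)]
    if len(s):
        rc=cv2.minAreaRect(s[:,:2].astype(np.float32));print(y,len(s),np.median(s[:,2]).round(4),c[:2].round(4),np.round(rc[0],4),np.round(rc[1],4),rc[2])
E
```

```text
93 413 0.1183 [ 0.452  -0.1103] [ 0.4522 -0.1099] [0.0334 0.0604] 86.59765625
31 271 0.1046 [ 0.4483 -0.1722] [ 0.4476 -0.1717] [0.0223 0.0603] 86.53355407714844
-31 126 0.0901 [ 0.4445 -0.2341] [ 0.4445 -0.2333] [0.0105 0.0592] 85.37154388427734
-93 131 0.0901 [ 0.4408 -0.296 ] [ 0.4407 -0.2959] [0.0106 0.0576] 87.16651916503906
```

View pics/ov7.png

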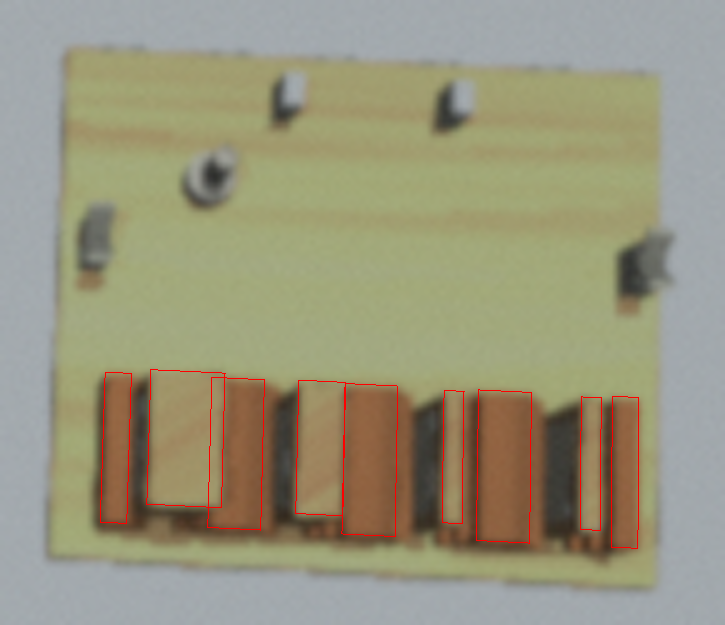

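All four plates sit within 1 mm of where they should be and at the correct heights. Now carry the hand rest over.

Request:
{"fn": "carry_out", "kwargs": {"deltas": [[1,0.7,-0.3,0.1,0,0,-4],[1,2,-0.9,0.2,0,0,-11],[1,3.8,-1.6,0.3,0,0,-18],[1,5.6,-2.4,0.3,0,0,-25],[1,7.4,-3.2,0.3,0,0,-32],[1,9.2,-4,0.3,0,0,-39],[1,11,-4.7,0.3,0,0,-46],[1,12.8,-5.5,0.3,0,0,-53]]}}

```text
time: 40.9
position: [0.5676, 0.0594, 0.1953]
tool_rot: [0.907, -0.421, -0.002, 0.001]
ft_force: [0.6, -0.3, -1.7]
grip_width: 0.0155
```

```bash
./g "
P=rk(115,0,64)
go(P[0],P[1],.2,-3.47)"
```

```text
t 40.9 pos [0.5676 0.0594 0.1953] phi -49.74 w 0.0155 F [ 0.6 -0.3 -1.7]
d [ 9.72  5.43 -0.2 ] rv [  0.07   0.19 -46.27]
```

Request:
{"fn": "carry_out", "kwargs": {"deltas": [[1,1.8,1,-0.2,0,0,-7],[1,3.4,1.9,-0.2,0,0,-14],[1,5.2,2.9,-0.2,0,0,-21],[1,7,3.9,-0.2,0,0,-28],[1,8.5,4.7,-0.2,0,0,-35],[1,9.5,5.3,-0.2,0,0,-42],[1,9.72,5.43,-0.2,0,0,-46.3],[1,9.72,5.43,-0.2,0,0,-46.3]]}}

```text
time: 41.7
position: [0.6201, -0.2137, 0.1998]
tool_rot: [0.999, -0.034, -0.001, -0.001]
ft_force: [-0.3, 0.2, -1.7]
grip_width: 0.0153
```

Request:
{"fn": "carry_out", "kwargs": {"deltas": [[1,0,0,0,0,0,0],[1,0,0,0,0,0,0],[1,0,0,0,0,0,0]]}}

```text
time: 42.0
position: [0.6209, -0.2109, 0.2014]
tool_rot: [0.999, -0.032, -0.0, -0.0]
ft_force: [0.9, -0.3, -0.6]
grip_width: 0.0158
```

```bash
./g "
P=rk(115,0,64)
go(P[0],P[1],.1,-3.47)
for n in ('side','top'):
    p,d=camera(n);cv2.imwrite('pics/'+n+'8.png',p[:,:,::-1]);np.save('pics/'+n+'8d.npy',d)
"
```

```text
t 42.0 pos [ 0.6209 -0.2109  0.2014] phi -3.69 w 0.0158 F [ 0.9 -0.3 -0.6]
d [0.02 0.11 4.06] rv [-0.02  0.04 -0.22]
```

View pics/side8.png

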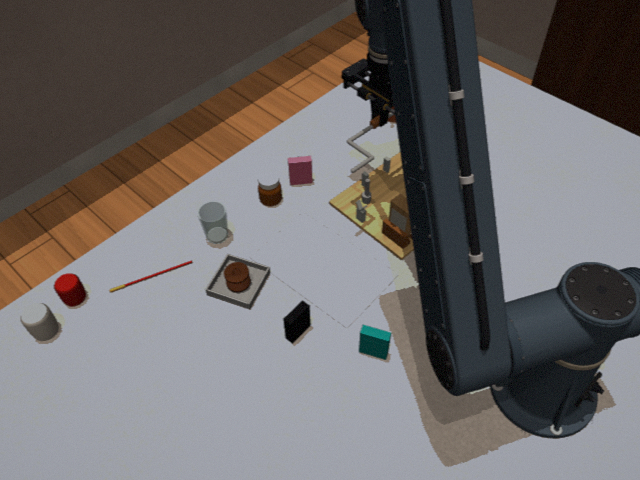

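View pics/top8.png

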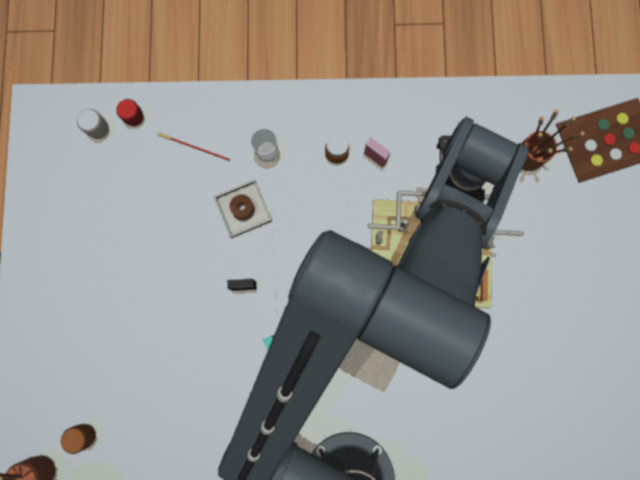

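```bash
python3 - <<'E'
from h import *
d=np.load('pics/top0d.npy');W=cloud('top',d)
s=W[100:190,510:590].reshape(-1,3);s=s[s[:,2]>.08]
print(s.min(0),s.max(0))
for lo in (.1,.15,.2): 
    q=s[s[:,2]>lo]; print(lo,len(q),q[:,:2].min(0) if len(q) else 0,q[:,:2].max(0) if len(q) else 0)
n='top'
p=cv2.imread('pics/top8.png');o=get_obs();Rc=R.from_quat(o['tool_rot']).as_matrix();phi=np.arctan2(Rc[1,0],Rc[0,0])
pos=o['position'];g=.0041
zr=pos[2]-g+.005;zg=pos[2]-g+.018
x=[pos[0],pos[1],phi]
draw('top',p,hrpolys(x,zr,zg),(170,260,355,535),4,'pics/hh_top.png')
draw('side',cv2.imread('pics/side8.png'),hrpolys(x,zr,zg),(90,230,320,460),4,'pics/hh_side.png')
E
```

```text
[ 0.71212497 -0.50784967  0.08000663] [ 0.81030385 -0.40951345  0.215511  ]
0.1 579 [ 0.71212497 -0.50784967] [ 0.81030385 -0.40951345]
0.15 382 [ 0.71212497 -0.50784967] [ 0.81030385 -0.40951345]
0.2 83 [ 0.71212497 -0.50784967] [ 0.80431809 -0.40951345]
```

View pics/hh_top.png

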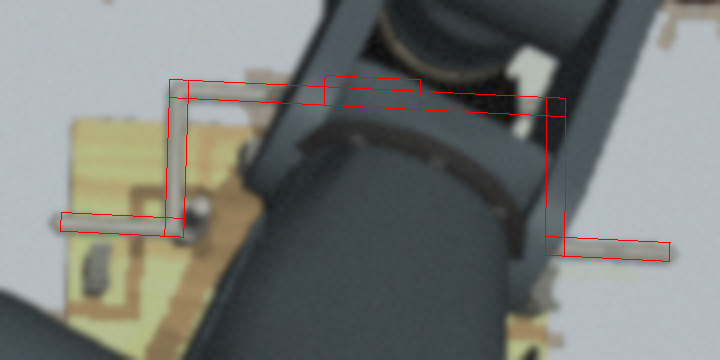

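View pics/hh_side.png

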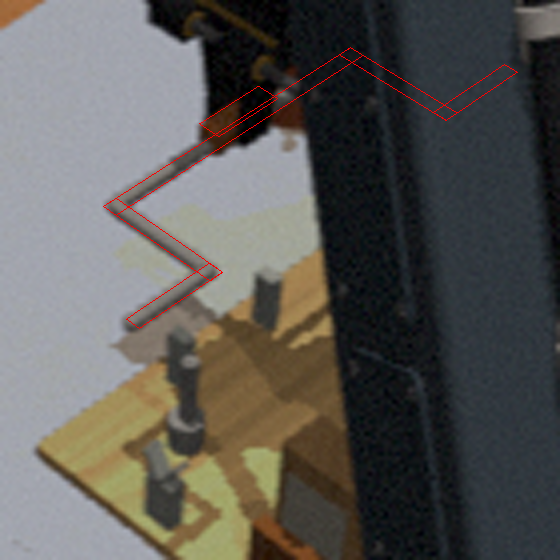

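Request:
{"fn": "carry_out", "kwargs": {"deltas": [[1,0.02,0.1,0.5,0,0,-0.2],[1,0.02,0.1,1.2,0,0,-0.2],[1,0.02,0.1,2,0,0,-0.2],[1,0.02,0.1,2.8,0,0,-0.2],[1,0.02,0.1,3.5,0,0,-0.2],[1,0.02,0.1,4,0,0,-0.2],[1,0.02,0.1,4,0,0,-0.2],[1,0.02,0.1,4,0,0,-0.2]]}}

```text
time: 42.9
position: [0.6216, -0.2148, 0.1015]
tool_rot: [1.0, -0.031, -0.0, 0.0]
ft_force: [0.0, -0.1, -1.3]
grip_width: 0.0156
```

```bash
./g "
P=rk(115,0,64)
go(P[0],P[1],.0591,-3.47)"
```

```text
t 42.9 pos [ 0.6216 -0.2148  0.1015] phi -3.53 w 0.0156 F [ 0.  -0.1 -1.3]
d [-0.02 -0.04  1.69] rv [ 0.    0.   -0.06]
```

Request:
{"fn": "carry_out", "kwargs": {"deltas": [[1,-0.02,-0.04,0.3,0,0,-0.06],[1,-0.02,-0.04,0.6,0,0,-0.06],[1,-0.02,-0.04,0.9,0,0,-0.06],[1,-0.02,-0.04,1.2,0,0,-0.06],[1,-0.02,-0.04,1.35,0,0,-0.06],[1,-0.02,-0.04,1.35,0,0,-0.06],[1,-0.02,-0.04,1.35,0,0,-0.06]]}}

```text
time: 43.6
position: [0.6211, -0.2138, 0.0677]
tool_rot: [1.0, -0.03, 0.0, 0.0]
ft_force: [0.6, -0.2, -0.9]
grip_width: 0.0155
```

```bash
./g "
P=rk(115,0,64)
go(P[0],P[1],.0591,-3.47)"
```

```text
t 43.6 pos [ 0.6211 -0.2138  0.0677] phi -3.47 w 0.0155 F [ 0.6 -0.2 -0.9]
d [ 0.   -0.    0.34] rv [ 0. -0. -0.]
```

Request:
{"fn": "carry_out", "kwargs": {"deltas": [[1,0,0,0.1,0,0,0],[1,0,0,0.2,0,0,0],[1,0,0,0.28,0,0,0],[1,0,0,0.34,0,0,0],[1,0,0,0.34,0,0,0],[1,0,0,0.34,0,0,0]]}}

```text
time: 44.2
position: [0.6215, -0.2139, 0.0595]
tool_rot: [1.0, -0.03, 0.001, 0.0]
ft_force: [2.1, 0.0, -0.6]
grip_width: 0.0153
```

```bash
./g "
P=rk(115,0,64)
go(P[0],P[1],.0591,-3.47)
p,d=camera('side');cv2.imwrite('pics/side9.png',cv2.resize(p[120:270,320:480,::-1],None,fx=4,fy=4))"
```

```text
t 44.2 pos [ 0.6215 -0.2139  0.0595] phi -3.48 w 0.0153 F [ 2.1  0.  -0.6]
d [-0.02 -0.    0.02] rv [ 0.01 -0.06 -0.01]
```

View pics/side9.png

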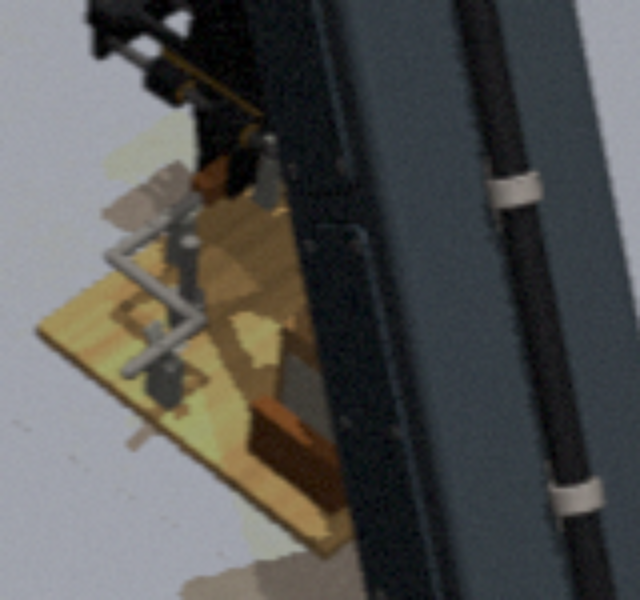

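Request:
{"fn": "carry_out", "kwargs": {"deltas": [[1,0,0,0.02,0,0,0],[0.6,0,0,0.02,0,0,0],[0.5,0,0,0.02,0,0,0],[0.3,0,0,0.02,0,0,0],[0,0,0,0.02,0,0,0],[0,0,0,0.02,0,0,0]]}}

```text
time: 44.85
position: [0.6208, -0.2137, 0.0587]
tool_rot: [1.0, -0.03, -0.0, -0.0]
ft_force: [0.2, 0.2, 0.4]
grip_width: 0.0379
```

Request:
{"fn": "carry_out", "kwargs": {"deltas": [[0,0,0,0,0,0,0],[0,0,0,-0.5,0,0,0],[0,0,0,-1.5,0,0,0],[0,0,0,-3,0,0,0],[0,0,0,-5,0,0,0],[0,0,0,-6,0,0,0],[0,0,0,-6,0,0,0]]}}

```text
time: 45.55
position: [0.624, -0.2152, 0.2154]
tool_rot: [1.0, -0.03, 0.005, 0.003]
ft_force: [0.3, -0.1, 0.8]
grip_width: 0.0436
```

```bash
./g "
go(.48,.25,.25,-3.47);print(get_obs()['q'])"
```

```text
t 45.55 pos [ 0.624  -0.2152  0.2154] phi -3.46 w 0.0436 F [ 0.3 -0.1  0.8]
d [ -6.86 -18.22  -1.55] rv [ 0.29 -0.62  0.01]
[-5.01067645e-01  5.78239814e-01  1.35557584e+00  6.27146907e-05
  1.19586455e+00 -4.40690814e-01]
```

Clear of it. I'll move aside to the left for an unobstructed check.

Request:
{"fn": "carry_out", "kwargs": {"deltas": [[0,0,-2,-1.5,0,0,0],[0,-1,-4,-1.5,0,0,0],[0,-2,-6,-1.5,0,0,0],[0,-3,-8,-1.5,0,0,0],[0,-4,-10,-1.5,0,0,0],[0,-5,-13,-1.5,0,0,0],[0,-6,-16,-1.5,0,0,0],[0,-6.8,-18.2,-1.5,0,0,0]]}}

```text
time: 46.35
position: [0.505, 0.1569, 0.2458]
tool_rot: [1.0, -0.031, -0.001, 0.0]
ft_force: [1.2, 0.0, -0.4]
grip_width: 0.0439
```

Request:
{"fn": "carry_out", "kwargs": {"deltas": [[0,0,-2,0,0,0,0],[0,0,-4,0,0,0,0],[0,0,-4,0,0,0,0],[0,0,-4,0,0,0,0]]}}

```text
time: 46.75
position: [0.5116, 0.2559, 0.2454]
tool_rot: [1.0, -0.029, -0.001, 0.001]
ft_force: [0.2, -0.2, 0.6]
grip_width: 0.0434
```

```bash
cat > chk.py <<'E'
from h import *
P={}
for n in ('side','top'):
    p,d=camera(n);P[n]=(p,d);cv2.imwrite(f'pics/{n}10.png',p[:,:,::-1]);np.save(f'pics/{n}10d.npy',d)
h=[RACK[0]+.115*np.cos(RACK[2]),RACK[1]+.115*np.sin(RACK[2]),RACK[2]]
draw('top',P['top'][0][:,:,::-1].copy(),hrpolys(h,.060,.073),(180,315,360,505),5,'pics/f_top.png')
draw('side',P['side'][0][:,:,::-1].copy(),hrpolys(h,.060,.073),(110,265,320,480),5,'pics/f_side.png')
E
python3 chk.py
```

```text
(no output)
```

View pics/f_top.png

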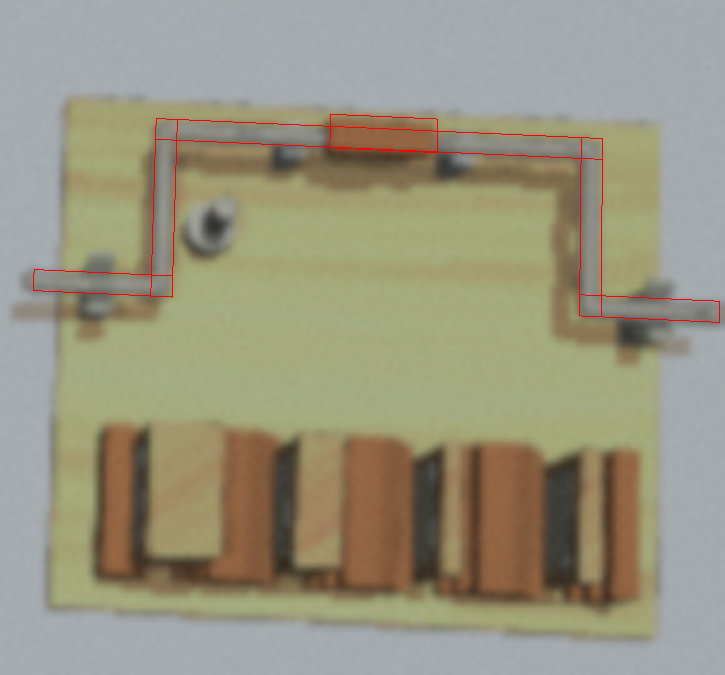

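View pics/f_side.png

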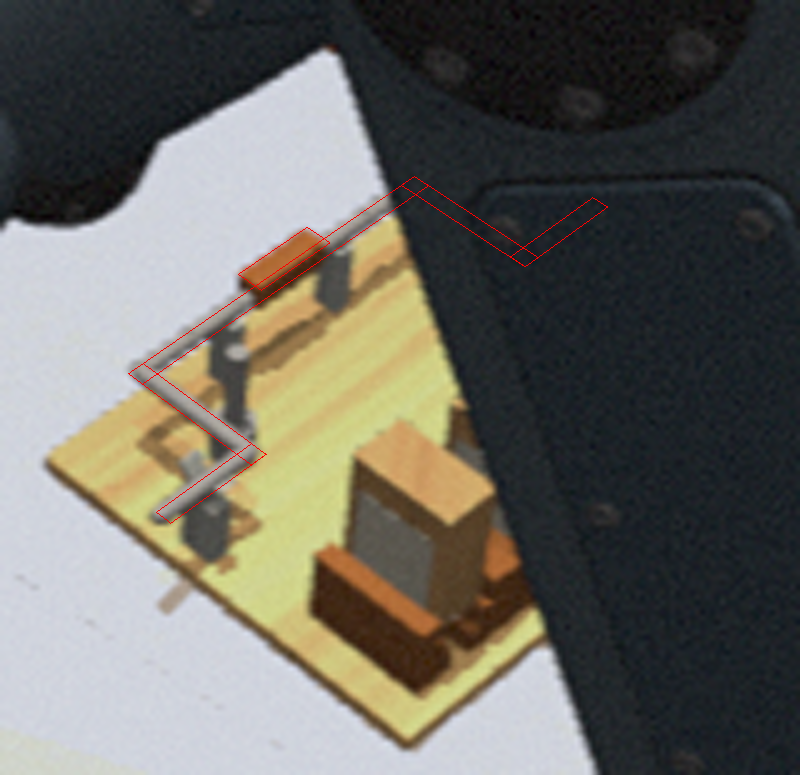

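View pics/top10.png

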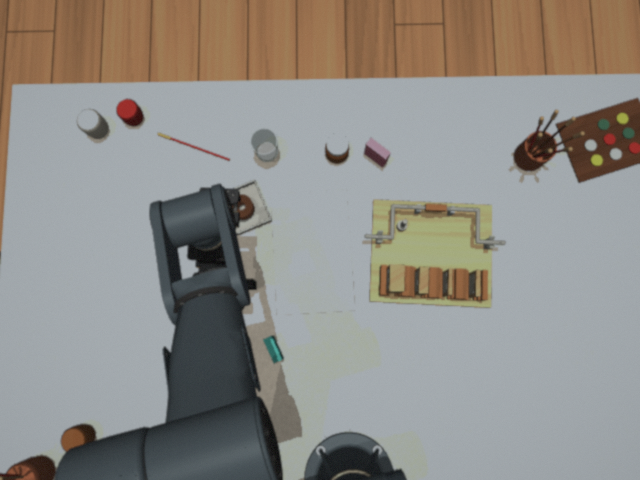

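```bash
python3 - <<'E'
from h import *
n='top';p=cv2.imread('pics/top10.png');d=np.load('pics/top10d.npy');W=cloud(n,d)
h=np.array([RACK[0]+.115*np.cos(RACK[2]),RACK[1]+.115*np.sin(RACK[2]),RACK[2]])
roi=(195,252,358,512)
obs=((W[:,:,2]>.042)&(W[:,:,2]<.08)).astype(float)
xx,f,s=fit(n,obs,lambda x:hrpolys(x,.060,.073),h,roi);print(xx-h,np.degrees(xx[2]-h[2]),f,s)
c,sn=np.cos(h[2]),np.sin(h[2]);dx,dy=(xx-h)[:2]*1000;print('rack dx,dy mm',c*dx+sn*dy,-sn*dx+c*dy)
# along-rod extent in rack frame from end pixels
c,sn=np.cos(RACK[2]),np.sin(RACK[2]);L=W[195:252,350:520].reshape(-1,3);L=L[L[:,2]>.045]
r=np.stack([c*(L[:,0]-RACK[0])+sn*(L[:,1]-RACK[1]),-sn*(L[:,0]-RACK[0])+c*(L[:,1]-RACK[1]),L[:,2]],1)*1000
e=r[(abs(r[:,0]-40)<12)];print('end extents',np.percentile(e[:,1],[0.5,99.5]),e[:,1].min(),e[:,1].max())
g=r[(abs(r[:,1])<60)&(r[:,2]>67)];print('grip',np.median(g,0),g[:,:2].min(0),g[:,:2].max(0))
for lo,hi in((-160,-138),(138,160),(-98,-50),(50,98)):
    q=e if abs(lo)>130 or abs(hi)>130 else r[abs(r[:,0]-115)<12]
    q=q[(q[:,1]>lo)&(q[:,1]<hi)];print(lo,hi,np.median(q,0))
E
```

```text
[-5.61512020e-04  1.44414365e-03  6.65094875e-05] 0.003810712929580674 288.3529411764706 1102.0
rack dx,dy mm -0.6478020967684334 1.4075507317973246
end extents [-160.66396293  163.80228553] -164.8324557464705 165.50287961075034
grip [113.54022301   1.33005399  71.00983604] [105.98512273 -56.56290698] [122.83986117  49.04531474]
-160 -138 [  38.8251748  -150.13588771   63.25717493]
138 160 [ 38.66362601 148.8039786   63.65556589]
-98 -50 [113.65124741 -75.52416255  62.8564167 ]
50 98 [113.47925115  74.27822306  62.96734496]
```

```bash
./g "print(get_obs()['time']);print(hand_in())"
```

```text
46.85
the job is handed in; nothing more can be done
None
```

I finished the job and handed it in at 46.9 s. The last checks found nothing wrong; I don't have a verdict on it.

- **Bobbin:** I slid it up off the spindle and laid it flat in the steel tray. It was still in the tray in the last pictures, where the arm partly hides it.
- **Plates:** Four were there: 33, 21, 9 and 9 mm, in slots 3, 2, 1 and 0. By depth they stand within about 1 mm of slot centre and within about 1.2° of square. Tops read 118, 105, 90 and 90 mm against 120, 106, 92 and 92 expected. The camera reads about 1 to 2 mm low throughout, so these agree with the plates being fully seated.
- **Hand rest:** It had been knocked a few centimetres partway through, so I measured it again, then turned it and laid it on the rack last. It is level to about 0.5 mm, with both ends in the notches and the rod on the rests. The top view puts it about 1.4 mm towards +y and 0.6 mm towards -x from ideal, which is less than one pixel. In the side view the arm hides the -y end, so that end is confirmed only from above.
- **Left alone:** The jars and the black, pink and turquoise look-alikes were not touched. In the last top view all are where they started except the black one, which is mostly hidden by the arm; an earlier picture shows it in place.

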